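Mount a garland casting on the gilding stand

ROBOT

A 7-joint arm with a two-finger parallel gripper is mounted at the origin on the work surface. World frame = base frame: x ahead of the robot, y to its left, z up, the work surface at z = 0. Lengths are in mm, angles in rad, forces in N, time in s.
With the tool pointing down it reaches from about 425 to 950 mm from the base axis. Payload 16.7 kg.
Tool frame: the origin (TCP) lies at the very end of the fingers, on their centre line; the grasp point (between the pads) lies 19 mm behind it (grip_point_offset is the distance from the TCP to the grasp point, in mm); z points along the fingers, y is the direction in which the jaws open and shut (so a half turn about z gives the same grasp; the last joint's range is limited). The gripper opens to 94 mm and grips with 3 to 60 N. Pads are 16 mm wide; open, the fingers measure 119 mm over their backs; the gripper's body (75 mm by 177 mm) begins 78 mm behind the grasp point.
Start: joints at [-1.47, 0.426, 0.074, 1.606, -0.034, 1.111, -0.067], TCP at [167.527, 653.842, 205.467] pointing down, gripper open.
Joint ranges: [-2.85, 2.85], [-0.5, 2.14], [-1.23, 1.37], [0.21, 2.46], [-1.02, 4.16], [0.16, 2.05], [-2.73, 2.73]. Speed limits (rad/s): [1.89, 1.89, 2.39, 2.39, 3.01, 3.01, 3.01].

INTERFACE

Orientations are given as a unit quaternion [w, x, y, z].
In Python, from bench import * gives the robot as it stands. The module is installed in compiled form; this text tells all that it offers.
- The arm moves only by the tool servo_tool, never from a script. Its arguments are lists of equal length, an entry for each row: "offset": the shift along the tool's x, y, z in m, a list of three; "twist": the turn, a rotation vector about the tool's x, y, z in rad, a list of three. A call has exactly 8 rows; each row shifts and turns the commanded pose from where the row before left it, along the tool's axes as they then stand; what a row does not reach is not made up. A row lasts 1/10 s, in which the tool goes at most 50 mm and 8.59 degrees, less where a joint would pass 70% of its speed; a pose out of reach is approached as far as the arm can. A call with a gripper value outside its range is refused whole. "grip" is the closure, from -1 (fully open) to 1 (shut), set as the call begins (left out, the last holds). The fingers move at their own pace and stop on an object; the grip force is fixed at half the most. Time passes only in rows, so rows that do not move let the fingers close, or fill a call up. It gives the time, the measured TCP pose, the force and the opening at its end, in the units of the state.
- get_state(): the state, without advancing time (a new reading comes with each control period).
- camera(name): name is "side" or "top"; returns a dict with "pixels" (384x512x3 uint8, red, green, blue), "range_z" (384x512 float32, mm along the optical axis (not along the pixel's ray), 0 where there is no reading), "camera_matrix" (3x3 intrinsics, pixels), "k1" (the pictures are not rectified: a ray, as slopes to the right and down, at radius r is drawn at 1 + k1 r^2 times it, then the intrinsics apply), "R" (3x3) and "t" (3): a world point X has camera coordinates R X + t. Camera axes: x right, y down, z forward; pixel columns grow to the right and rows downward; lengths in mm; the calibration is good to about 2 mm. A picture is of the moment at which its call begins.
- close_job(): hands the job in, once; it reports no verdict.
The state is a dict: "time_s": time; "q": joint angles; "joint_velocities": joint speeds; "tau": joint torques, N m; "eef_pos": TCP position; "ee_rot": TCP orientation; "force": force on the tool from outside, world axes, zero at the start; "torque": the same for the moment, N m; "width": opening from 0.0 (shut) to 1.0 (fully open).
Only numpy, scipy, OpenCV 4.12 (cv2) and the standard library are available. Lean on these libraries where they do the work, as an engineer would, in place of code of your own. Each camera call takes 0.05 s, during which the arm holds its last target.

TASK

Mount the garland casting on the gilding stand: tilt it, tail up, so that the oblong eye on its nose goes past the stud's wide T-head, then bring it level with both ends of the eye under the head and press the tail down until its spigot snaps fully home between the rollers of the catch. Keep off the fresh gold leaf, leave the jar, the rosette and the brush where they are, and let go of the casting.

Things in the scene. Friction and masses are not known exactly. Their poses are not given: they have to be found in the camera images.
- casting: Garland casting, 0.36 kg, centre of mass near its origin (on the underside). x runs tail to nose, z up. Red-brown (bole-primed) block with plain vertical sides: x -57 to 60, y -24 to 24, z 4 to 30 mm, on a 4 mm steel strap (z 0 to 4); fruit and leaves rise to z 48 over x -30 to 60, the top at x -57 to -32 is plain and flat. Eye beyond nose, spigot beyond tail. Starts flat on the bench.
- fresh_gold: Fresh gold leaf: the gold fruit and leaves on top of the casting's nose half, one piece with it, same frame and origin: x 14 to 60, y -24 to 24, z 30 to 48 mm. The robot must not touch it; red-brown parts, the block's sides and steel may be touched.
- eye (a point): Centre of the oblong eye at the casting's nose, casting frame (100, 0, 3) mm, axes as the casting. The eye is a flat loop of 6 mm round steel bar: opening 37 mm along x (81.5 to 118.5) by 18 mm along y; its outer end is at x 124.5.
- nose_bar (a point): Middle of the round bar that closes the eye's outer end, casting frame (121.5, 0, 3) mm; axes as the casting. The bar closing its inner end lies 43 mm nearer the tail.
- spigot (a point): Centre of the waist of the steel tail spigot, on its axis, casting frame (-70, 0, 9) mm; axes as the casting. The waist is 12 mm in diameter, 25 mm long (x -82.5 to -57.5, from block to end disc); the end disc is 18 mm in diameter, 6 mm thick.
- stand: Gilding stand, fixed to the bench: dark base plate 240 x 90 x 8 mm, origin at the centre of its underside, x from catch to stud, z up. Roller catch at x -85, T-head stud at x +85 mm. Mounted, the casting lies level along the stand, nose at the stud, its origin at stand (-15, 0, 36) mm, the eye resting on the stud's shoulder.
- stud (a point): Centre of the underside of the stud's T-head, stand frame (85, 0, 50) mm, axes as the stand. Head: oval bar 46 mm along x, 12 along y, z 50 to 56; neck 10 mm in diameter below it; round shoulder 34 mm in diameter, top at z 36. The head is 9 mm longer than the eye's opening: level, the eye cannot pass; mounted, it covers 4.5 mm at each end of it.
- catch (a point): Where the waist's centre lies when home, stand frame (-85, 0, 45) mm, axes as the stand. Two white rollers (8 mm diameter, 20 mm long along x, axes 7.7 mm to each side, 6.4 mm higher) are sprung inwards, 4 N each plus 4.5 N per mm. The waist first rests on them 13 mm above home; 10 to 15 N pressed on the tail end spreads them and it snaps down. They fit only between block and end disc.
- size_jar: Amber glass jar, 54 mm in diameter, 70 mm high, 0.2 kg, loose; origin at the centre of its underside. Bystander.
- rosette: Gilded rosette lying on the bench, 80 mm in diameter, 24 mm high, loose; origin at the centre of its underside. Bystander.
- gilding_brush: Gilding brush with a red handle lying on the bench, 170 mm long along its x (-100 to 70), 8 mm high, loose; origin on its underside. Bystander.

How it is judged:
By the outcome, as a careful person would: the job done as asked, in the order asked, and still so for the second after the job is handed in, with the robot touching nothing.
It also fails if it takes over 64 s, if anything falls off the work surface, if the arm or the gripper's body presses on something with over 40 N, if the wrist force passes 120 N, or if a joint passes its speed limit or range.

## Working session

There is one attempt and no reset: what is moved stays moved. The work goes in short steps, Python scripts to look and compute and a tool call to move; the robot and the scene stay as the last step left them, time stands still between calls to the robot, and variables do not carry over. Pictures are saved under pics/ and viewed, and the job is handed in when it is done.

Besides the shell and the picture viewer there is one more tool, called after "Request:" by a JSON object that holds its "fn" and its "kwargs". servo_tool: Moves the arm, as the interface text tells. Its arguments: {"type":"object","properties":{"offset":{"type":"array","items":{"type":"array","items":{"type":"number"}}},"twist":{"type":"array","items":{"type":"array","items":{"type":"number"}}},"grip":{"type":"number"}},"required":["offset","twist"]}

```bash
mkdir -p pics; cat > h.py <<'E'
from bench import *
import numpy as np, cv2
def snap(name,fn):
    c=camera(name); cv2.imwrite('pics/'+fn+'.png',c['pixels'][:,:,::-1]); np.savez('pics/'+fn+'.npz',**{k:np.array(v) for k,v in c.items()}); return c
def load(fn): return dict(np.load('pics/'+fn+'.npz'))
def xyz(c):
    K=c['camera_matrix'];k1=float(c['k1']);h,w=c['range_z'].shape
    u,v=np.meshgrid(np.arange(w),np.arange(h))
    p=np.stack([u,v],-1).reshape(-1,1,2).astype(float)
    n=cv2.undistortPoints(p,K,np.array([k1,0,0,0,0.])).reshape(h,w,2)
    z=c['range_z'][...,None]
    P=np.concatenate([n*z,z],-1)
    W=(P-c['t'])@c['R']
    W[c['range_z']==0]=np.nan
    return W
def proj(c,X):
    X=np.atleast_2d(X).astype(float)
    r=cv2.Rodrigues(c['R'])[0]
    return cv2.projectPoints(X,r,c['t'].astype(float),c['camera_matrix'],np.array([float(c['k1']),0,0,0,0.]))[0].reshape(-1,2)
E
python3 - <<'E'
from h import *
for n in('top','side'):
    c=snap(n,n+'0')
    print(n,c['camera_matrix'],c['k1'],c['R'],c['t'])
    cv2.imwrite('pics/%s0b.png'%n,cv2.resize(cv2.imread('pics/%s0.png'%n),(800,600)))
print(get_state())
E
```

```text
top [[475.8577889    0.         252.15278274]
 [  0.         475.8577889  193.46447717]
 [  0.           0.           1.        ]] -0.05504793350873897 [[ 0.02491837 -0.99913131  0.03340215]
 [-0.98850961 -0.02960896 -0.14822978]
 [ 0.14909002 -0.0293247  -0.9883887 ]] [ -14.07732808  623.78448104 1034.95412732]
side [[369.75469035   0.         248.65294978]
 [  0.         369.75469035 187.466942  ]
 [  0.           0.           1.        ]] -0.07133658085370856 [[ 8.05873576e-01 -5.92087634e-01 -1.12374752e-04]
 [-3.89533046e-01 -5.30039355e-01 -7.53207998e-01]
 [ 4.45905578e-01  6.07034197e-01 -6.57782410e-01]] [-462.20473347  304.28646965  598.4073103 ]
{'time_s': 0.1, 'q': array([-1.46951222,  0.42668549,  0.07384637,  1.60649785, -0.03409483,
        1.11079245, -0.06712976]), 'joint_velocities': array([-5.89299795e-04, -2.29191227e-03,  6.07689777e-04, -9.43746136e-04,
       -2.27934576e-04,  4.49761654e-05,  1.62071503e-03]), 'tau': array([ 8.22325906e-03, -9.37455940e+01,  3.67745116e+00, -4.55033934e+01,
       -4.85074322e-02,  1.68968149e-02,  3.95731968e-05]), 'eef_pos': array([167.44049228, 653.51947407, 204.85467052]), 'ee_rot': array([-2.96322790e-05,  1.25089336e-01,  9.92145323e-01, -5.61260617e-04]), 'force': array([-0.48692898, -0.06688504,  0.38560454]), 'torque': array([ 0.05032516, -0.00341003,  0.02232708]), 'width': 0.9981372130389213}
```

View pics/top0b.png

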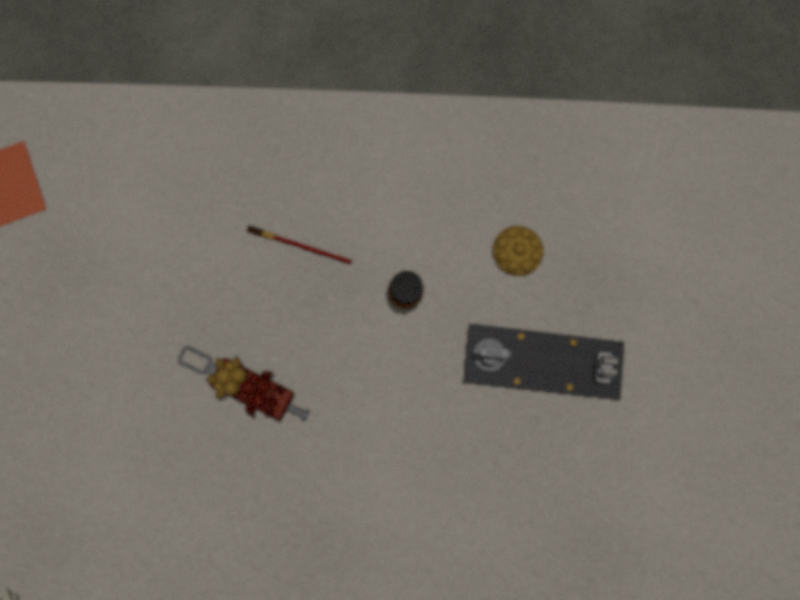

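View pics/side0b.png

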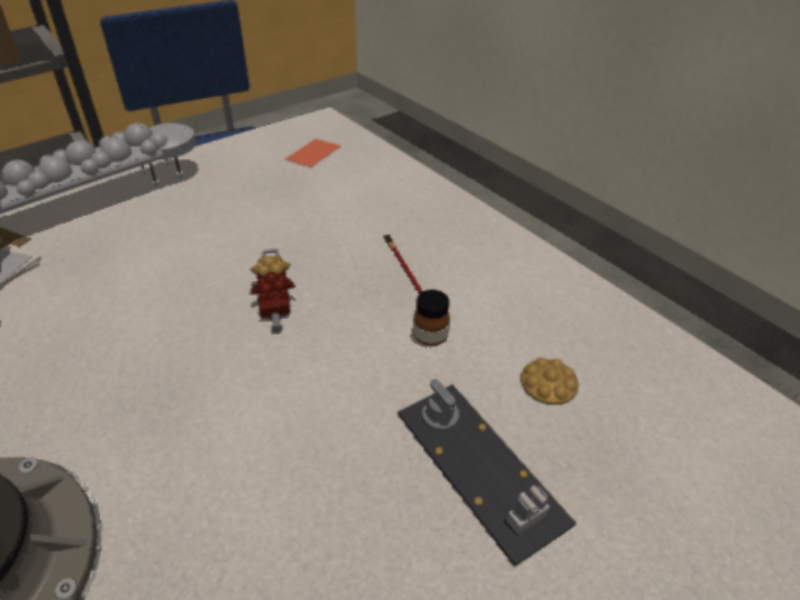

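```bash
python3 - <<'E'
from h import *
c=load('top0');im=c['pixels'][:,:,::-1]
a=im[205:275,105:205];b=im[200:262,285:405]
cv2.imwrite('pics/a.png',cv2.resize(a,None,fx=7.5,fy=7.5,interpolation=cv2.INTER_CUBIC)*2)
cv2.imwrite('pics/b.png',cv2.resize(np.clip(b.astype(float)*2,0,255).astype(np.uint8),None,fx=6.5,fy=6.5,interpolation=cv2.INTER_CUBIC))
W=xyz(c)
for n,(u,v) in dict(eye=(125,230),tail=(196,264),sp=(180,258),plate=(350,232),jar=(260,183),ros=(331,160),brush=(200,158)).items(): print(n,W[v,u].round(1))
print(proj(c,[167,654,205]))
s=load('side0');print(proj(s,[[167,654,205],[0,0,0]]))
E
```

```text
eye [535.8 296.    1.7]
tail [461.9 126.6  12.3]
sp [474.4 162.   27.4]
plate [ 545.3 -230.8    6.2]
jar [644.4 -13.2  70.8]
ros [ 714.2 -183.1   18.5]
brush [711.3 128.    7.6]
[[-103.13781841  414.7846874 ]]
[[-20.67238741  88.82767312]
 [-19.52003066 364.0151328 ]]
```

View pics/a.png

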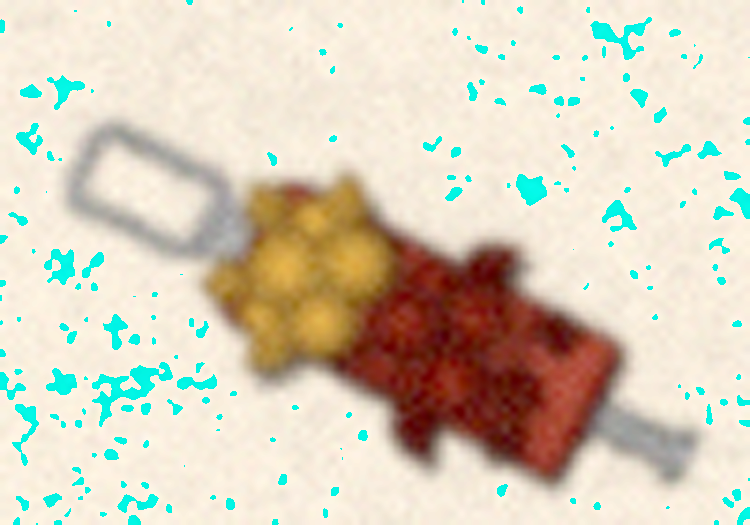

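View pics/b.png

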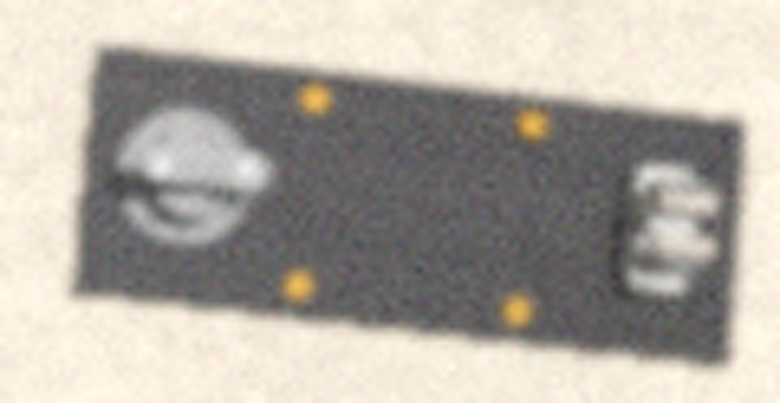

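```bash
python3 - <<'E'
from h import *
c=load('side0');im=c['pixels'][:,:,::-1]
def crop(v0,v1,u0,u1,f,fn):
    cv2.imwrite(fn,cv2.resize(np.clip(im[v0:v1,u0:u1].astype(float)*1.4,0,255).astype(np.uint8),None,fx=f,fy=f,interpolation=cv2.INTER_CUBIC))
crop(150,220,145,205,8,'pics/c.png')
crop(235,365,245,375,5,'pics/d.png')
E
```

```text
(no output)
```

View pics/c.png

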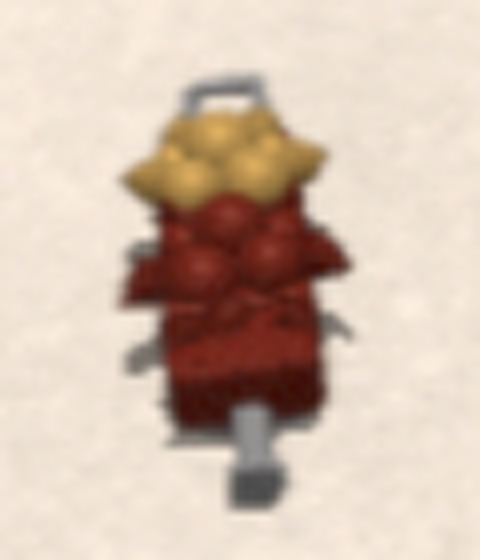

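View pics/d.png

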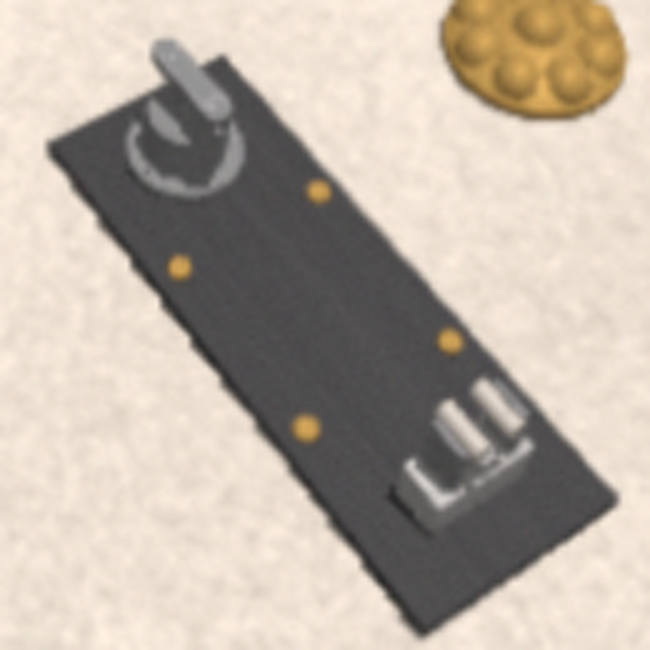

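```bash
cat > fit.py <<'E'
from h import *
from scipy.optimize import least_squares
t=load('top0');s=load('side0')
def px(o,f,p): return np.array(o)+(np.array(p)+.5)/f-.5
def T(p,X,z0=0):
    x,y,a=p;X=np.array(X,float)
    return np.stack([x+np.cos(a)*X[:,0]-np.sin(a)*X[:,1],y+np.sin(a)*X[:,0]+np.cos(a)*X[:,1],X[:,2]+z0],-1)
def fit(obs,p0,tag):
    def r(p): return np.concatenate([(proj(c,T(p,X))-P).ravel() for c,X,P in obs])
    q=least_squares(r,p0,loss='soft_l1',f_scale=1.);print(tag,q.x.round(4),'res',r(q.x).round(1));return q.x
a=(105,205);b=(285,200);cc=(145,150);d=(245,235)
Xs=[[120,45,8],[120,-45,8],[-120,-45,8],[-120,45,8]]
# top image: left = +y = stud side ; up = +x world = stand -y
ot=(t,[Xs[1],Xs[2],Xs[3],Xs[0]],px(b,6.5,[(100,48),(745,120),(727,362),(74,295)]))
# side: stud end upper-left
os_=(s,[Xs[1],Xs[2],Xs[3],Xs[0]],px(d,5,[(222,56),(616,500),(420,634),(48,147)]))
p0=[545,-225,1.6]
fit([ot],p0,'stand top');fit([os_],p0,'stand side');S=fit([ot,os_],p0,'stand both')
Xc=[[121.5,0,3],[78.5,0,3],[-57,-24,30],[-57,24,30],[-88.5,0,9]]
ct=(t,Xc,px(a,7.5,[(91,166),(212,219),(620,350),(552,481),(688,458)]))
Xc2=[[121.5,0,3],[-57,-24,30],[-57,24,30]]
cs=(s,Xc2,px(cc,8,[(224,84),(324,374),(170,386)]))
p0=[500,200,1.13]
fit([ct],p0,'cast top');fit([cs],p0,'cast side');C=fit([ct,cs],p0,'cast both')
np.savez('fit.npz',S=S,C=C)
E
python3 fit.py
```

```text
stand top [ 546.7898 -226.0207    1.4892] res [-0.6 -0.2  0.2 -0.3  0.6  0.5 -0.2 -0. ]
stand side [ 543.1255 -227.0692    1.4793] res [-0.1 -0.5  0.5  0.4  0.2  0.4 -0.9 -1.2]
stand both [ 544.622  -226.5304    1.4795] res [-0.2  0.3  0.6  1.2  0.6  1.9 -0.1  0.4  0.3 -1.   0.8 -0.4  0.6 -0.4
 -0.5 -1.7]
cast top [494.1085 206.3125   1.1431] res [-0.5 -0.8 -0.4  0.3  0.7 -1.   0.1  0.8  0.1  0.4]
cast side [489.6655 200.081    1.1463] res [ 0.2  1.2  0.4 -1.2 -0.6  0.1]
cast both [493.2136 205.7986   1.1446] res [-0.4 -0.3 -0.2  0.8  1.  -0.6  0.4  1.2  0.3  0.7  0.4 -0.3  0.5 -3.
 -0.4 -1.8]
```

```bash
cat > mv.py <<'E'
from h import *
from scipy.spatial.transform import Rotation as Ro
def cur():
    s=get_state();q=s['ee_rot'];return s['eef_pos'],Ro.from_quat([q[1],q[2],q[3],q[0]]),s
def tool(a,th=0): # yaw of casting, tail-up tilt
    R=np.array([[np.cos(a),np.sin(a),0],[np.sin(a),-np.cos(a),0],[0,0,-1]]).T
    R=np.stack([[np.cos(a),np.sin(a),0],[np.sin(a),-np.cos(a),0],[0,0,-1]],1)
    return Ro.from_matrix(R)*Ro.from_rotvec([0,-th,0])
def plan(p,R,n=8):
    p0,R0,s=cur()
    d=(R0.inv()*R).as_rotvec()
    w=p-p0
    print('world d',w.round(1),'tool d',R0.inv().apply(w).round(1),'twist',d.round(4),'deg',np.degrees(np.linalg.norm(d)).round(1))
    for i in range(n):
        Ri=R0*Ro.from_rotvec(d*i/n)
        print((Ri.inv().apply(w/n)/1000).round(4).tolist(), (d/n).round(4).tolist())
def report():
    p,R,s=cur();print(s['time_s'],p.round(1),s['force'].round(1),s['torque'].round(2),s['width'],s['q'].round(2))
E
python3 - <<'E'
from mv import *
report()
plan(np.array([475.4,165,130]),tool(1.143),24)
E
```

```text
0.1 [167.4 653.5 204.9] [-0.5 -0.1  0.4] [ 0.05 -0.    0.02] 0.9981372130389213 [-1.47  0.43  0.07  1.61 -0.03  1.11 -0.07]
world d [ 308.  -488.5  -74.9] tool d [-419.6 -396.7   75.3] twist [-7.0000e-04  1.0000e-03  1.7478e+00] deg 100.1
[-0.0175, -0.0165, 0.0031] [-0.0, 0.0, 0.0728]
[-0.0186, -0.0152, 0.0031] [-0.0, 0.0, 0.0728]
[-0.0197, -0.0138, 0.0031] [-0.0, 0.0, 0.0728]
[-0.0206, -0.0123, 0.0031] [-0.0, 0.0, 0.0728]
[-0.0215, -0.0108, 0.0031] [-0.0, 0.0, 0.0728]
[-0.0222, -0.0092, 0.0031] [-0.0, 0.0, 0.0728]
[-0.0228, -0.0076, 0.0031] [-0.0, 0.0, 0.0728]
[-0.0233, -0.0059, 0.0031] [-0.0, 0.0, 0.0728]
[-0.0237, -0.0042, 0.0031] [-0.0, 0.0, 0.0728]
[-0.0239, -0.0024, 0.0031] [-0.0, 0.0, 0.0728]
[-0.0241, -0.0007, 0.0031] [-0.0, 0.0, 0.0728]
[-0.024, 0.001, 0.0031] [-0.0, 0.0, 0.0728]
[-0.0239, 0.0028, 0.0031] [-0.0, 0.0, 0.0728]
[-0.0236, 0.0045, 0.0031] [-0.0, 0.0, 0.0728]
[-0.0232, 0.0062, 0.0031] [-0.0, 0.0, 0.0728]
[-0.0227, 0.0079, 0.0031] [-0.0, 0.0, 0.0728]
[-0.0221, 0.0095, 0.0031] [-0.0, 0.0, 0.0728]
[-0.0213, 0.0111, 0.0031] [-0.0, 0.0, 0.0728]
[-0.0205, 0.0126, 0.0031] [-0.0, 0.0, 0.0728]
[-0.0195, 0.0141, 0.0031] [-0.0, 0.0, 0.0728]
[-0.0184, 0.0155, 0.0031] [-0.0, 0.0, 0.0728]
[-0.0172, 0.0168, 0.0031] [-0.0, 0.0, 0.0728]
[-0.016, 0.018, 0.0031] [-0.0, 0.0, 0.0728]
[-0.0146, 0.0191, 0.0031] [-0.0, 0.0, 0.0728]
```

Request:
{"fn": "servo_tool", "kwargs": {"offset": [[-0.0175,-0.0165,0.003],[-0.0185,-0.015,0.003],[-0.0195,-0.014,0.003],[-0.0205,-0.0125,0.003],[-0.0215,-0.011,0.003],[-0.022,-0.009,0.003],[-0.023,-0.0075,0.003],[-0.0235,-0.006,0.003]], "twist": [[0,0,0.073],[0,0,0.073],[0,0,0.073],[0,0,0.073],[0,0,0.073],[0,0,0.073],[0,0,0.073],[0,0,0.073]], "grip": -1}}

```text
time_s: 0.9
eef_pos: [270.0, 489.9, 181.1]
ee_rot: [-0.0, 0.407, 0.914, -0.0]
force: [0.2, 0.5, 0.3]
width: 0.999
```

Request:
{"fn": "servo_tool", "kwargs": {"offset": [[-0.0235,-0.004,0.003],[-0.024,-0.0025,0.003],[-0.024,-0.001,0.003],[-0.024,0.001,0.003],[-0.024,0.003,0.003],[-0.0235,0.0045,0.003],[-0.023,0.006,0.003],[-0.0225,0.008,0.003]], "twist": [[0,0,0.073],[0,0,0.073],[0,0,0.073],[0,0,0.073],[0,0,0.073],[0,0,0.073],[0,0,0.073],[0,0,0.073]]}}

```text
time_s: 1.7
eef_pos: [372.5, 326.8, 157.2]
ee_rot: [-0.0, 0.654, 0.757, -0.0]
force: [-0.1, 0.6, 0.4]
width: 1.0
```

```bash
python3 - <<'E'
from mv import *
report()
plan(np.array([475.4,165,130]),tool(1.143),8)
E
```

```text
1.7 [372.5 326.8 157.2] [-0.1  0.6  0.4] [-0.04  0.04 -0.02] 1.0002300547825924 [-1.22  0.19  0.42  2.07 -0.1   0.9  -0.6 ]
world d [ 102.9 -161.8  -27.2] tool d [-175.1   78.2   27.2] twist [-0.      0.      0.5739] deg 32.9
[-0.0219, 0.0098, 0.0034] [-0.0, 0.0, 0.0717]
[-0.0211, 0.0113, 0.0034] [-0.0, 0.0, 0.0717]
[-0.0203, 0.0128, 0.0034] [-0.0, 0.0, 0.0717]
[-0.0193, 0.0142, 0.0034] [-0.0, 0.0, 0.0717]
[-0.0182, 0.0156, 0.0034] [-0.0, 0.0, 0.0717]
[-0.0171, 0.0168, 0.0034] [-0.0, 0.0, 0.0717]
[-0.0158, 0.018, 0.0034] [-0.0, 0.0, 0.0717]
[-0.0145, 0.0191, 0.0034] [-0.0, 0.0, 0.0717]
```

Tracking is accurate.

Request:
{"fn": "servo_tool", "kwargs": {"offset": [[-0.022,0.0098,0.0034],[-0.0211,0.0113,0.0034],[-0.0203,0.0128,0.0034],[-0.0193,0.0142,0.0034],[-0.0182,0.0156,0.0034],[-0.0171,0.0168,0.0034],[-0.0158,0.018,0.0034],[-0.0145,0.0191,0.0034]], "twist": [[0,0,0.0717],[0,0,0.0717],[0,0,0.0717],[0,0,0.0717],[0,0,0.0717],[0,0,0.0717],[0,0,0.0717],[0,0,0.0717]]}}

```text
time_s: 2.5
eef_pos: [476.3, 165.3, 130.0]
ee_rot: [0.0, 0.841, 0.541, 0.0]
force: [0.1, -0.2, -0.3]
width: 0.996
```

```bash
python3 - <<'E'
from mv import *
report()
c=snap('side','side1');t=snap('top','top1')
plan(np.array([475.4,165,5]),tool(1.143),8)
f=lambda im,a,k:cv2.resize(np.clip(im[a[0]:a[1],a[2]:a[3],::-1].astype(float)*1.4,0,255).astype(np.uint8),None,fx=k,fy=k,interpolation=cv2.INTER_CUBIC)
cv2.imwrite('pics/s1.png',f(c['pixels'],(60,230,80,280),4)); cv2.imwrite('pics/t1.png',f(t['pixels'],(170,320,80,280),4))
E
```

```text
2.5 [476.3 165.3 130. ] [ 0.1 -0.2 -0.3] [-0.06  0.1   0.03] 0.9964736043253122 [-0.98  0.27  0.6   2.09 -0.2   0.84 -0.68]
world d [  -1.6    1.5 -124.9] tool d [  0.9  -2.2 124.9] twist [ 0.0009  0.0011 -0.0028] deg 0.2
[0.0001, -0.0003, 0.0156] [0.0001, 0.0001, -0.0003]
[0.0001, -0.0003, 0.0156] [0.0001, 0.0001, -0.0003]
[0.0001, -0.0003, 0.0156] [0.0001, 0.0001, -0.0003]
[0.0001, -0.0003, 0.0156] [0.0001, 0.0001, -0.0003]
[0.0001, -0.0003, 0.0156] [0.0001, 0.0001, -0.0003]
[0.0001, -0.0003, 0.0156] [0.0001, 0.0001, -0.0003]
[0.0001, -0.0003, 0.0156] [0.0001, 0.0001, -0.0003]
[0.0001, -0.0003, 0.0156] [0.0001, 0.0001, -0.0003]
```

View pics/s1.png

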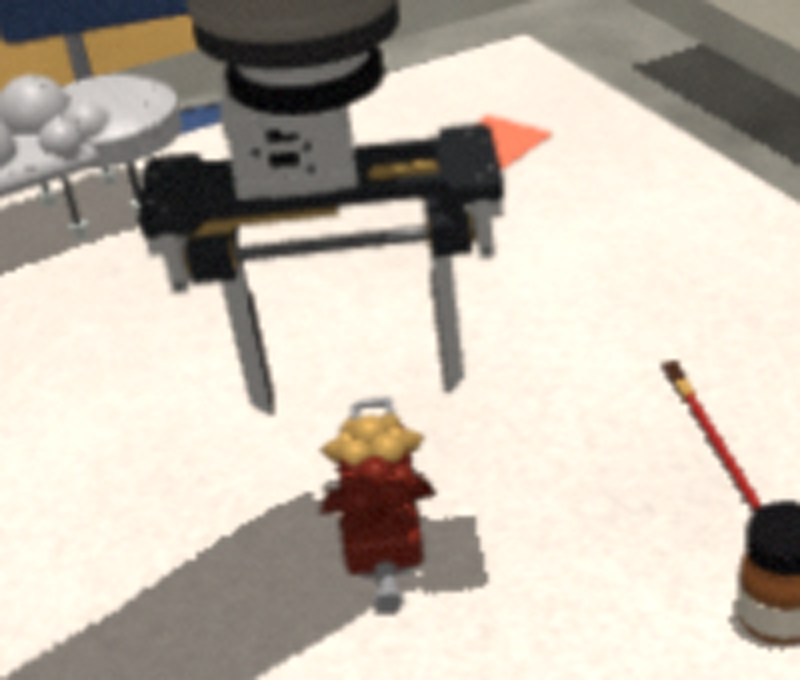

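View pics/t1.png

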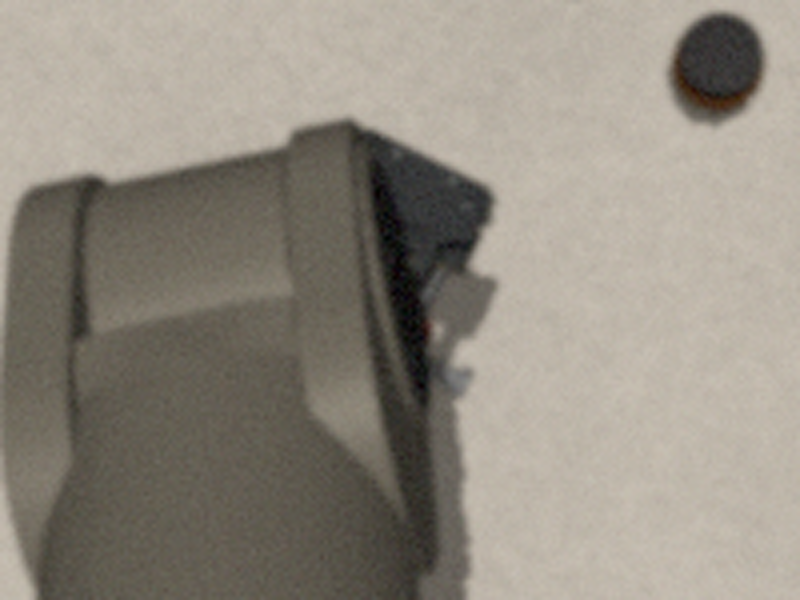

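```bash
python3 - <<'E'
from mv import *
p,R,s=cur();c=load('side1')
for y in(-59.5,-47,47,59.5):
  for x in (-8,8): print(y,x,((proj(c,p+R.apply([x,y,0]))[0]-[80,60]+.5)*4).round(0))
E
```

```text
-59.5 -8 [257. 416.]
-59.5 8 [257. 399.]
-47 -8 [280. 413.]
-47 8 [280. 396.]
47 -8 [450. 392.]
47 8 [447. 376.]
59.5 -8 [472. 389.]
59.5 8 [469. 373.]
```

Request:
{"fn": "servo_tool", "kwargs": {"offset": [[0,-0.001,0.016],[0,-0.001,0.016],[0,0,0.016],[0,0,0.016],[0,0,0.016],[0,0,0.016],[0,0,0.016],[0,0,0.012]], "twist": [[0,0,0],[0,0,0],[0,0,0],[0,0,0],[0,0,0],[0,0,0],[0,0,0],[0,0,0]]}}

```text
time_s: 3.4
eef_pos: [473.4, 167.6, 5.2]
ee_rot: [0.0, 0.84, 0.543, -0.0]
force: [-0.1, 0.5, -1.3]
width: 0.999
```

```bash
python3 - <<'E'
from mv import *
report()
c=snap('side','side2')
f=lambda im,a,k:cv2.resize(np.clip(im[a[0]:a[1],a[2]:a[3],::-1].astype(float)*1.4,0,255).astype(np.uint8),None,fx=k,fy=k,interpolation=cv2.INTER_CUBIC)
cv2.imwrite('pics/s2.png',f(c['pixels'],(130,230,125,225),6))
E
```

```text
3.4 [473.4 167.6   5.2] [-0.1  0.5 -1.3] [-0.08  0.07 -0.03] 0.9990964005914807 [-0.85  0.48  0.47  2.16 -0.39  0.58 -0.52]
```

View pics/s2.png

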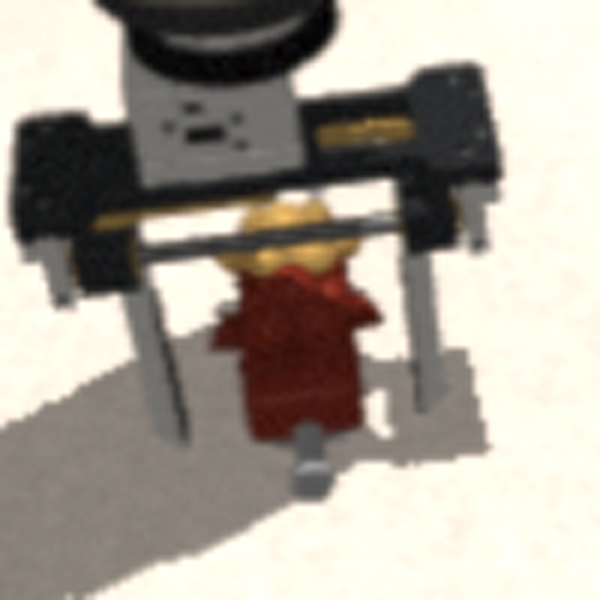

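Request:
{"fn": "servo_tool", "kwargs": {"offset": [[0,0,0],[0,0,0],[0,0,0],[0,0,0],[0,0,0],[0,0,0],[0,0,0],[0,0,0]], "twist": [[0,0,0],[0,0,0],[0,0,0],[0,0,0],[0,0,0],[0,0,0],[0,0,0],[0,0,0]], "grip": 1}}

```text
time_s: 4.25
eef_pos: [473.8, 168.0, 6.5]
ee_rot: [0.0, 0.839, 0.543, 0.0]
force: [-0.8, -1.1, 5.7]
width: 0.508
```

Request:
{"fn": "servo_tool", "kwargs": {"offset": [[0,0,0],[0,0,0],[0,0,-0.005],[0,0,-0.01],[0,0,-0.02],[0,0,-0.03],[0,0,-0.03],[0,0,-0.03]], "twist": [[0,0,0],[0,0,0],[0,0,0],[0,0,0],[0,0,0],[0,0,0],[0,0,0],[0,0,0]]}}

```text
time_s: 5.05
eef_pos: [473.0, 167.6, 132.8]
ee_rot: [0.0, 0.84, 0.543, -0.0]
force: [-0.6, 1.2, -4.0]
width: 0.508
```

```bash
python3 - <<'E'
from mv import *
report()
c=snap('side','side3');t=snap('top','top3')
f=lambda im,a,k:cv2.resize(np.clip(im[a[0]:a[1],a[2]:a[3],::-1].astype(float)*1.4,0,255).astype(np.uint8),None,fx=k,fy=k,interpolation=cv2.INTER_CUBIC)
cv2.imwrite('pics/s3.png',f(c['pixels'],(70,220,85,235),4));cv2.imwrite('pics/t3.png',f(t['pixels'],(170,320,80,280),4))
S=np.load('fit.npz')['S']; print(S)
E
```

```text
5.05 [473.  167.6 132.8] [-0.6  1.2 -4. ] [-0.13  0.16 -0.09] 0.5084122132776535 [-1.    0.26  0.62  2.09 -0.2   0.85 -0.68]
[ 544.62202785 -226.53043523    1.4794647 ]
```

View pics/s3.png

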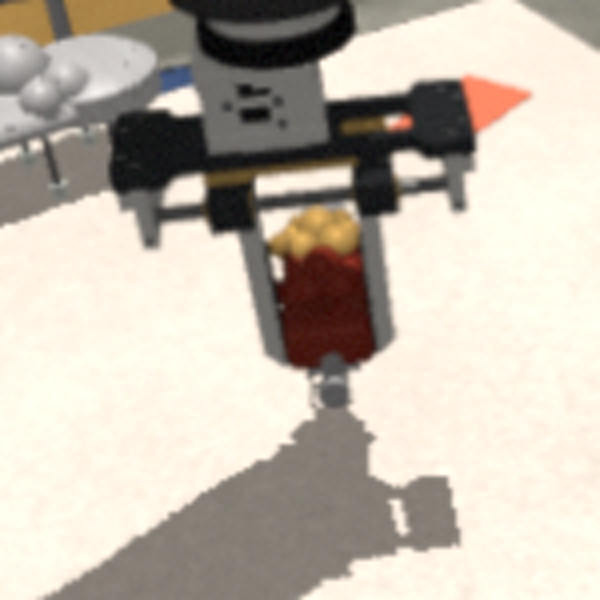

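View pics/t3.png

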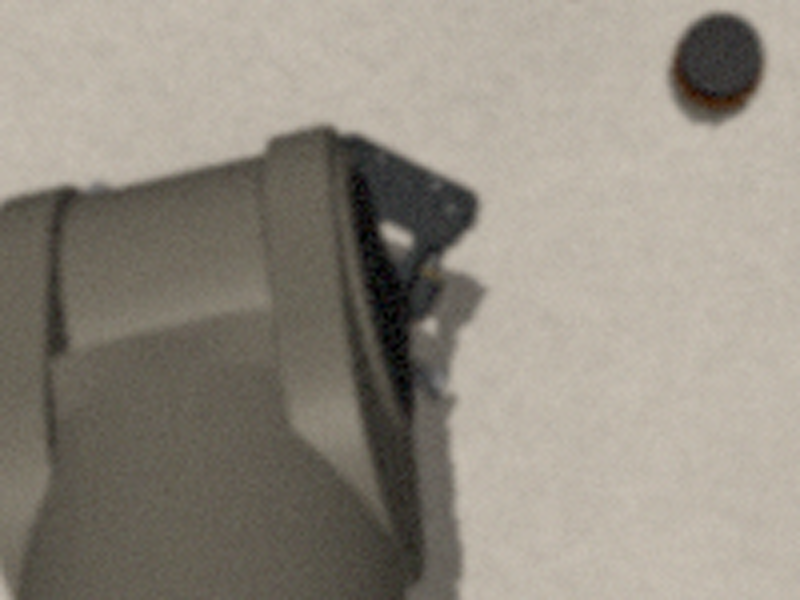

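```bash
python3 - <<'E'
from mv import *
p,R,s=cur();c=load('side3')
P=lambda X:((proj(c,p+R.apply(X))-[85,70]+.5)*4).round(1)
print('tips',P([[-8,-24,0],[-8,-36.5,0],[8,-36.5,0],[-8,24,0],[-8,36.5,0],[8,36.5,0]]))
# casting x -> tool x = X-xt ; tool z = zt - Z
for xt in(-36,-40,-45,-50):
  for zt in (6,):
    f=lambda X,Y,Z:[X-xt,-Y,zt-Z]
    print(xt,P([f(-88.5,0,9),f(-57,24,30),f(-57,-24,30),f(-57,24,4),f(-57,-24,4)]).tolist())
f=cv2.resize(np.clip(c['pixels'][130:180,145:195,::-1].astype(float)*1.6,0,255).astype(np.uint8),None,fx=12,fy=12,interpolation=cv2.INTER_CUBIC)
cv2.imwrite('pics/s3b.png',f)
E
```

```text
tips [[293.2 357.7]
 [270.4 360.6]
 [270.  343.8]
 [380.1 346.5]
 [402.6 343.6]
 [400.3 327.1]]
-36 [[340.2, 396.6], [286.7, 336.1], [376.4, 324.7], [294.5, 374.6], [382.3, 363.1]]
-40 [[339.8, 392.0], [286.5, 331.8], [375.9, 320.5], [294.3, 370.2], [381.7, 358.8]]
-45 [[339.3, 386.4], [286.3, 326.5], [375.3, 315.3], [294.0, 364.8], [381.1, 353.5]]
-50 [[338.8, 380.8], [286.1, 321.2], [374.6, 310.1], [293.8, 359.5], [380.5, 348.3]]
```

View pics/s3b.png

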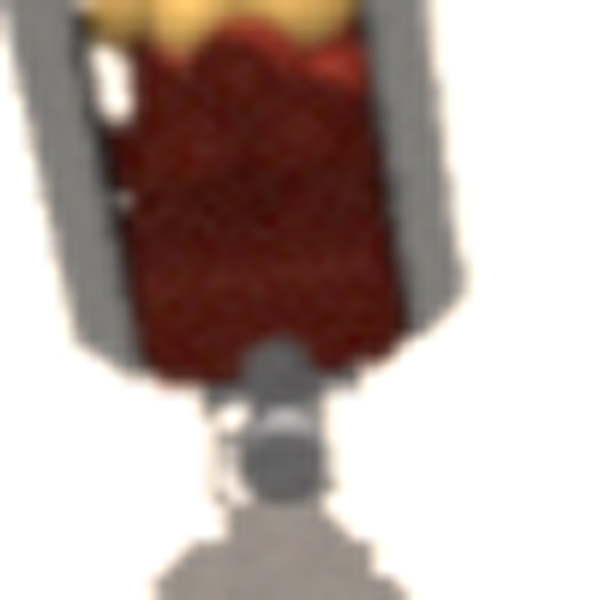

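```bash
cat >> fit.py <<'E'
print('---corr')
sh=np.array([-1.4,1.5])
fit([(os_[0],os_[1],os_[2]-sh)],[545,-225,1.48],'stand side corr')
fit([(cs[0],cs[1],cs[2]-sh)],[495,200,1.14],'cast side corr')
E
python3 fit.py | sed -n '/corr/,$p'
```

```text
---corr
stand side corr [ 547.3863 -226.4787    1.477 ] res [-0.  -0.1  0.3  0.4  0.2  0.2 -0.8 -1. ]
cast side corr [495.0708 202.8213   1.1433] res [ 0.2  1.5  0.4 -1.2 -0.6  0.1]
```

```bash
cat >> mv.py <<'E'
SX,SY,SA=547.1,-226.3,1.483
XT,ZT=-43.5,6.0
def tgt(xn,zn,thd,dy=0,dyaw=0):
    th=np.radians(thd)
    v=np.array([XT-121.5,ZT-3.])
    x=xn+v[0]*np.cos(th)+v[1]*np.sin(th); z=zn-v[0]*np.sin(th)+v[1]*np.cos(th)
    return np.array([SX+np.cos(SA)*x-np.sin(SA)*dy,SY+np.sin(SA)*x+np.cos(SA)*dy,z]),tool(SA+dyaw,th)
def where(): # estimated nose bar in stand frame
    p,R,s=cur()
    n=p+R.apply([121.5-XT,0,ZT-3.]); d=n-[SX,SY,0]
    x=R.apply([1,0,0]); 
    print('nose stand x %.1f y %.1f z %.1f tilt %.1f yaw err %.4f'%(d[0]*np.cos(SA)+d[1]*np.sin(SA),-d[0]*np.sin(SA)+d[1]*np.cos(SA),d[2],np.degrees(np.arcsin(-x[2])),np.arctan2(x[1],x[0])-SA))
E
python3 - <<'E'
from mv import *
where()
p,R=tgt(125,110,30);print(p)
plan(p,R,24)
E
```

```text
nose stand x 543.0 y 52.3 z 132.6 tilt -0.3 yaw err -0.3341
[ 545.66249861 -242.63104739  195.09807621]
world d [  70.6 -411.3   60.3] tool d [-346.   233.   -61.3] twist [-0.0846 -0.5228 -0.3273] deg 35.7
[-0.0144, 0.0097, -0.0026] [-0.0035, -0.0218, -0.0136]
[-0.0146, 0.0095, -0.0022] [-0.0035, -0.0218, -0.0136]
[-0.0148, 0.0093, -0.0019] [-0.0035, -0.0218, -0.0136]
[-0.0149, 0.0091, -0.0015] [-0.0035, -0.0218, -0.0136]
[-0.0151, 0.0089, -0.0011] [-0.0035, -0.0218, -0.0136]
[-0.0152, 0.0087, -0.0008] [-0.0035, -0.0218, -0.0136]
[-0.0154, 0.0085, -0.0004] [-0.0035, -0.0218, -0.0136]
[-0.0155, 0.0083, -0.0] [-0.0035, -0.0218, -0.0136]
[-0.0156, 0.0081, 0.0003] [-0.0035, -0.0218, -0.0136]
[-0.0157, 0.0079, 0.0007] [-0.0035, -0.0218, -0.0136]
[-0.0158, 0.0077, 0.0011] [-0.0035, -0.0218, -0.0136]
[-0.0158, 0.0074, 0.0014] [-0.0035, -0.0218, -0.0136]
[-0.0159, 0.0072, 0.0018] [-0.0035, -0.0218, -0.0136]
[-0.016, 0.007, 0.0022] [-0.0035, -0.0218, -0.0136]
[-0.016, 0.0068, 0.0025] [-0.0035, -0.0218, -0.0136]
[-0.016, 0.0065, 0.0029] [-0.0035, -0.0218, -0.0136]
[-0.0161, 0.0063, 0.0033] [-0.0035, -0.0218, -0.0136]
[-0.0161, 0.0061, 0.0037] [-0.0035, -0.0218, -0.0136]
[-0.0161, 0.0058, 0.004] [-0.0035, -0.0218, -0.0136]
[-0.0161, 0.0056, 0.0044] [-0.0035, -0.0218, -0.0136]
[-0.016, 0.0054, 0.0048] [-0.0035, -0.0218, -0.0136]
[-0.016, 0.0051, 0.0051] [-0.0035, -0.0218, -0.0136]
[-0.0159, 0.0049, 0.0055] [-0.0035, -0.0218, -0.0136]
[-0.0159, 0.0047, 0.0059] [-0.0035, -0.0218, -0.0136]
```

Request:
{"fn": "servo_tool", "kwargs": {"offset": [[-0.0144,0.0097,-0.0026],[-0.0146,0.0095,-0.0022],[-0.0148,0.0093,-0.0019],[-0.0149,0.0091,-0.0015],[-0.0151,0.0089,-0.0011],[-0.0152,0.0087,-0.0008],[-0.0154,0.0085,-0.0004],[-0.0155,0.0083,0]], "twist": [[-0.0035,-0.0218,-0.0136],[-0.0035,-0.0218,-0.0136],[-0.0035,-0.0218,-0.0136],[-0.0035,-0.0218,-0.0136],[-0.0035,-0.0218,-0.0136],[-0.0035,-0.0218,-0.0136],[-0.0035,-0.0218,-0.0136],[-0.0035,-0.0218,-0.0136]]}}

```text
time_s: 5.95
eef_pos: [497.2, 29.5, 151.9]
ee_rot: [0.06, 0.805, 0.586, -0.066]
force: [-0.4, -0.8, -4.6]
width: 0.504
```

Request:
{"fn": "servo_tool", "kwargs": {"offset": [[-0.0156,0.0081,0.0003],[-0.0157,0.0079,0.0007],[-0.0158,0.0077,0.0011],[-0.0158,0.0074,0.0014],[-0.0159,0.0072,0.0018],[-0.016,0.007,0.0022],[-0.016,0.0068,0.0025],[-0.016,0.0065,0.0029]], "twist": [[-0.0035,-0.0218,-0.0136],[-0.0035,-0.0218,-0.0136],[-0.0035,-0.0218,-0.0136],[-0.0035,-0.0218,-0.0136],[-0.0035,-0.0218,-0.0136],[-0.0035,-0.0218,-0.0136],[-0.0035,-0.0218,-0.0136],[-0.0035,-0.0218,-0.0136]]}}

```text
time_s: 6.75
eef_pos: [520.8, -107.4, 172.4]
ee_rot: [0.118, 0.762, 0.623, -0.131]
force: [0.0, -0.9, -4.2]
width: 0.507
```

```bash
python3 - <<'E'
from mv import *
report();where()
p,R=tgt(125,110,30)
plan(p,R,8)
E
```

```text
6.75 [ 520.8 -107.4  172.4] [ 0.  -0.9 -4.2] [0.44 0.02 0.03] 0.5065848693597718 [-0.77  0.34  0.76  2.    0.14  0.97 -0.32]
nose stand x 268.8 y 18.7 z 112.4 tilt 20.3 yaw err -0.1160
world d [  24.8 -135.2   22.7] tool d [-127.3   51.3   23.8] twist [-0.0315 -0.1685 -0.1066] deg 11.6
[-0.0159, 0.0064, 0.003] [-0.0039, -0.0211, -0.0133]
[-0.0159, 0.0062, 0.0033] [-0.0039, -0.0211, -0.0133]
[-0.0159, 0.006, 0.0037] [-0.0039, -0.0211, -0.0133]
[-0.0159, 0.0057, 0.0041] [-0.0039, -0.0211, -0.0133]
[-0.0159, 0.0055, 0.0044] [-0.0039, -0.0211, -0.0133]
[-0.0159, 0.0053, 0.0048] [-0.0039, -0.0211, -0.0133]
[-0.0159, 0.005, 0.0051] [-0.0039, -0.0211, -0.0133]
[-0.0158, 0.0048, 0.0055] [-0.0039, -0.0211, -0.0133]
```

Request:
{"fn": "servo_tool", "kwargs": {"offset": [[-0.0159,0.0064,0.003],[-0.0159,0.0062,0.0033],[-0.0159,0.006,0.0037],[-0.0159,0.0057,0.0041],[-0.0159,0.0055,0.0044],[-0.0159,0.0053,0.0048],[-0.0159,0.005,0.0051],[-0.0158,0.0048,0.0055]], "twist": [[-0.0039,-0.0211,-0.0133],[-0.0039,-0.0211,-0.0133],[-0.0039,-0.0211,-0.0133],[-0.0039,-0.0211,-0.0133],[-0.0039,-0.0211,-0.0133],[-0.0039,-0.0211,-0.0133],[-0.0039,-0.0211,-0.0133],[-0.0039,-0.0211,-0.0133]]}}

```text
time_s: 7.55
eef_pos: [545.5, -242.6, 194.8]
ee_rot: [0.175, 0.712, 0.652, -0.191]
force: [-0.4, 0.6, -3.8]
width: 0.508
```

```bash
cat >> h.py <<'E'
def crop(c,a,k,fn,g=1.4):
    cv2.imwrite('pics/'+fn+'.png',cv2.resize(np.clip(c['pixels'][a[0]:a[1],a[2]:a[3],::-1].astype(float)*g,0,255).astype(np.uint8),None,fx=k,fy=k,interpolation=cv2.INTER_CUBIC))
E
python3 - <<'E'
from mv import *
report();where()
s=snap('side','side4');t=snap('top','top4')
crop(s,(150,340,230,400),3,'s4');crop(t,(150,290,250,430),4,'t4',1.8)
p,R,_=cur()
f=lambda X,Y,Z:p+R.apply([X-XT,-Y,ZT-Z])
pts=[f(121.5,0,3),f(78.5,0,3)]
print(((proj(s,pts)-[230,150]+.5)*3),(proj(t,pts)-[250,150]+.5)*4)
E
```

```text
7.55 [ 545.5 -242.6  194.8] [-0.4  0.6 -3.8] [ 0.67 -0.02  0.04] 0.5078098311144076 [-0.64  0.41  0.81  1.95  0.3   0.91 -0.15]
nose stand x 125.0 y 0.1 z 109.7 tilt 30.0 yaw err -0.0003
[[132.3170848  205.40205811]
 [168.11962526 218.3182904 ]] [[209.96825031 287.01019308]
 [286.20397716 291.60793162]]
```

View pics/s4.png

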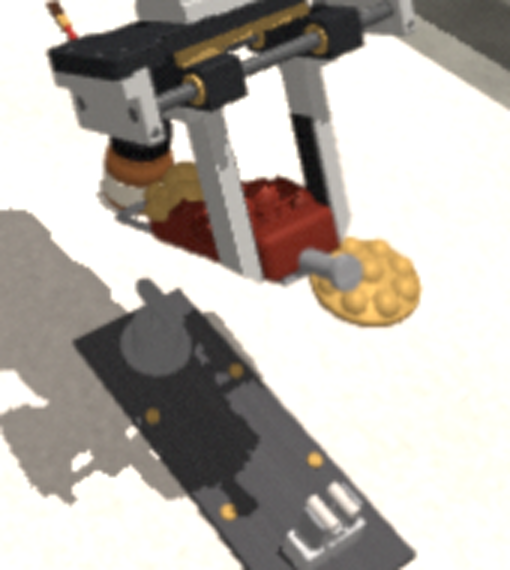

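View pics/t4.png

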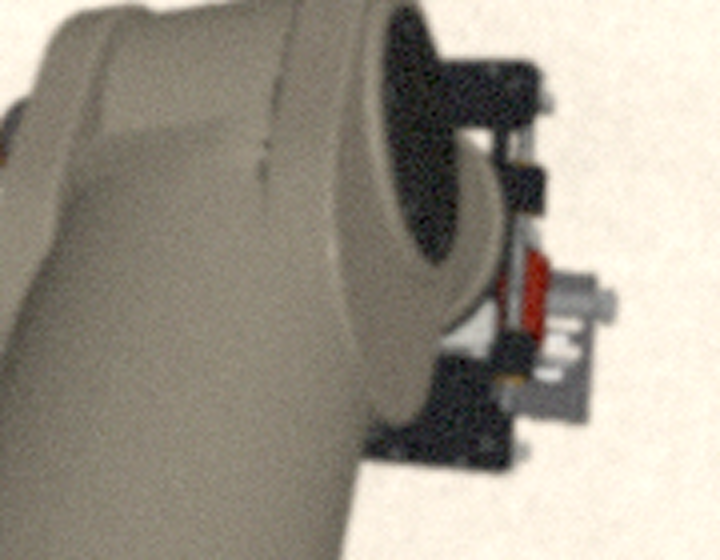

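```bash
python3 - <<'E'
from mv import *
s=load('side4')
crop(s,(195,260,260,355),8,'s4b',1.3)
p,R,_=cur()
f=lambda X,Y,Z:p+R.apply([X-XT,-Y,ZT-Z])
pts=[f(121.5,0,3),f(124.5,12,3),f(78.5,0,3),f(-88.5,0,9),f(-57,24,30),f(-57,-24,30),f(-57,24,4)]
print(((proj(s,pts)-[260,195]+.5+[-1.4,1.5])*8).round())
st=lambda x,y,z:[SX+np.cos(SA)*x-np.sin(SA)*y,SY+np.sin(SA)*x+np.cos(SA)*y,z]
print('stud head ends top, shoulder c',((proj(s,[st(108,0,56),st(62,0,56),st(85,0,36)])-[260,195]+.5+[-1.4,1.5])*8).round())
E
```

```text
[[102. 200.]
 [ 54. 216.]
 [197. 234.]
 [689. 383.]
 [452. 292.]
 [650. 194.]
 [482. 419.]]
stud head ends top, shoulder c [[129. 389.]
 [237. 514.]
 [177. 502.]]
```

View pics/s4b.png

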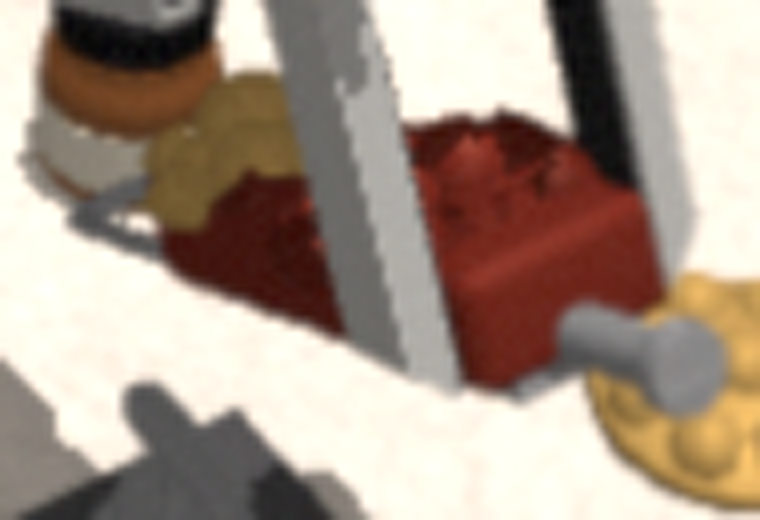

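```bash
python3 - <<'E'
from mv import *
from scipy.optimize import least_squares
s=load('side4');p,R,_=cur()
C=np.array([[121.5,0,3],[-88.5,0,9],[-57,24,30],[-57,-24,30],[-57,-24,4]])
O=np.array([(110,198),(690,366),(460,285),(643,193),(664,300)])
def pr(q):
    xt,zt,d=q[:3]
    L=np.stack([C[:,0]-xt,-C[:,1],zt-C[:,2]],-1)
    L=Ro.from_rotvec([0,-d,0]).apply(L)
    return (proj(s,p+R.apply(L))-[260,195]+.5+q[3:5])*8
r=lambda q:np.concatenate([((pr(q)-O)/8).ravel(),(q[3:5]-[-1.4,1.5])/.7,[(q[0]+43.5)/2,(q[1]-6)/1,q[2]/.03]])
o=least_squares(r,[-43.5,6,0,-1.4,1.5]);print(o.x.round(3),(pr(o.x)-O).round().tolist())
E
```

```text
[-4.4125e+01  5.4250e+00  1.1000e-02 -1.1920e+00  9.4500e-01] [[-7.0, 2.0], [-3.0, 7.0], [-10.0, -2.0], [5.0, -7.0], [11.0, 10.0]]
```

```bash
sed -i 's/XT,ZT=-43.5,6.0/XT,ZT=-44.0,6.0/' mv.py; python3 - <<'E'
from mv import *
where()
plan(*tgt(116,58,30),8)
E
```

```text
nose stand x 124.4 y 0.2 z 109.5 tilt 30.0 yaw err -0.0025
world d [ -0.2  -8.5 -51.6] tool d [18.5  0.6 48.9] twist [-0.0012  0.0007 -0.0021] deg 0.1
[0.0023, 0.0001, 0.0061] [-0.0002, 0.0001, -0.0003]
[0.0023, 0.0001, 0.0061] [-0.0002, 0.0001, -0.0003]
[0.0023, 0.0001, 0.0061] [-0.0002, 0.0001, -0.0003]
[0.0023, 0.0001, 0.0061] [-0.0002, 0.0001, -0.0003]
[0.0023, 0.0001, 0.0061] [-0.0002, 0.0001, -0.0003]
[0.0023, 0.0001, 0.0061] [-0.0002, 0.0001, -0.0003]
[0.0023, 0.0001, 0.0061] [-0.0002, 0.0001, -0.0003]
[0.0023, 0.0001, 0.0061] [-0.0002, 0.0001, -0.0003]
```

Request:
{"fn": "servo_tool", "kwargs": {"offset": [[0.0023,0,0.0061],[0.0023,0,0.0061],[0.0023,0,0.0061],[0.0023,0,0.0061],[0.0023,0,0.0061],[0.0023,0,0.0061],[0.0023,0,0.0061],[0.0023,0,0.0061]], "twist": [[0,0,0],[0,0,0],[0,0,0],[0,0,0],[0,0,0],[0,0,0],[0,0,0],[0,0,0]]}}

```text
time_s: 8.45
eef_pos: [544.6, -249.6, 142.6]
ee_rot: [0.174, 0.713, 0.652, -0.19]
force: [-0.0, -0.1, -3.9]
width: 0.508
```

```bash
python3 - <<'E'
from mv import *
report();where()
s=snap('side','side5');crop(s,(215,300,255,350),8,'s5',1.5)
plan(*tgt(116,43,30),4)
E
```

```text
8.45 [ 544.6 -249.6  142.6] [-0.  -0.1 -3.9] [ 0.72 -0.03  0.  ] 0.5079749199124797 [-0.6   0.49  0.78  1.99  0.26  0.79 -0.15]
nose stand x 118.5 y 0.3 z 57.4 tilt 29.9 yaw err -0.0016
world d [  0.7  -2.4 -13.4] tool d [ 4.7  1.  12.8] twist [-0.0014 -0.0013 -0.0009] deg 0.1
[0.0012, 0.0002, 0.0032] [-0.0004, -0.0003, -0.0002]
[0.0012, 0.0002, 0.0032] [-0.0004, -0.0003, -0.0002]
[0.0012, 0.0002, 0.0032] [-0.0004, -0.0003, -0.0002]
[0.0012, 0.0002, 0.0032] [-0.0004, -0.0003, -0.0002]
```

View pics/s5.png

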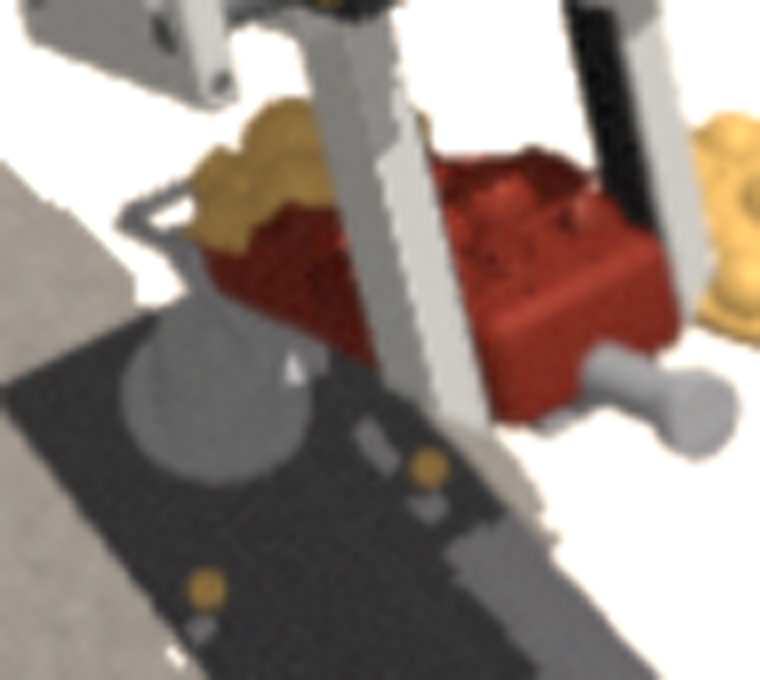

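```bash
python3 - <<'E'
from mv import *
s=load('side5')
g=cv2.resize(np.clip((s['pixels'][230:275,262:302,::-1].astype(float)-20)*1.9,0,255).astype(np.uint8),None,fx=15,fy=13.3,interpolation=cv2.INTER_CUBIC)
cv2.imwrite('pics/s5b.png',g)
p,R,_=cur();k=[15,13.3]
f=lambda X,Y,Z:p+R.apply([X-XT,-Y,ZT-Z])
st=lambda x,y,z:[SX+np.cos(SA)*x-np.sin(SA)*y,SY+np.sin(SA)*x+np.cos(SA)*y,z]
pts=[f(121.5,0,3),f(78.5,0,3),f(121.5,12,3),f(121.5,-12,3),st(108,0,56),st(62,0,56),st(85,17,36),st(85,-17,36)]
print(((proj(s,pts)-[262,230]+.5+[-1.2,1])*k).round())
E
```

```text
[[165. 129.]
 [337. 198.]
 [ 91. 160.]
 [239.  98.]
 [214. 174.]
 [418. 382.]
 [199. 409.]
 [408. 315.]]
```

View pics/s5b.png

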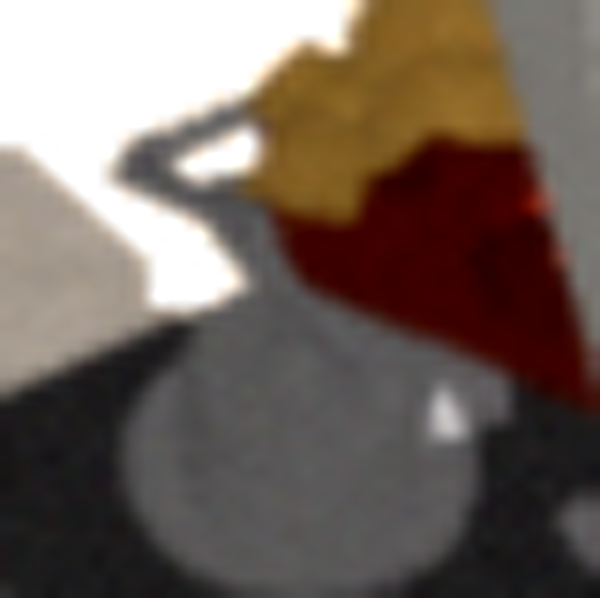

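Request:
{"fn": "servo_tool", "kwargs": {"offset": [[0.0008,0.0001,0.002],[0.0008,0,0.002],[0.0008,0,0.002],[0.0008,0,0.002],[0.0008,0,0.002],[0.0007,0,0.0018],[0,0,0],[0,0,0]], "twist": [[0,0,0],[0,0,0],[0,0,0],[0,0,0],[0,0,0],[0,0,0],[0,0,0],[0,0,0]]}}

```text
time_s: 9.3
eef_pos: [544.5, -251.4, 130.5]
ee_rot: [0.174, 0.713, 0.652, -0.19]
force: [0.4, 0.7, -5.0]
width: 0.506
```

```bash
python3 - <<'E'
from mv import *
report();where()
s=snap('side','side6')
g=cv2.resize(np.clip((s['pixels'][230:275,262:302,::-1].astype(float)-20)*1.9,0,255).astype(np.uint8),None,fx=15,fy=13.3,interpolation=cv2.INTER_CUBIC)
cv2.imwrite('pics/s6b.png',g)
plan(*tgt(96,43,30),4)
E
```

```text
9.3 [ 544.5 -251.4  130.5] [ 0.4  0.7 -5. ] [0.74 0.02 0.01] 0.5062851877739782 [-0.58  0.5   0.77  2.    0.26  0.77 -0.16]
nose stand x 116.7 y 0.2 z 45.4 tilt 29.9 yaw err -0.0017
world d [ -1.4 -20.6  -2.3] tool d [-16.8   0.4  12.3] twist [-0.0005 -0.0015 -0.0015] deg 0.1
[-0.0042, 0.0001, 0.0031] [-0.0001, -0.0004, -0.0004]
[-0.0042, 0.0001, 0.0031] [-0.0001, -0.0004, -0.0004]
[-0.0042, 0.0001, 0.0031] [-0.0001, -0.0004, -0.0004]
[-0.0042, 0.0001, 0.0031] [-0.0001, -0.0004, -0.0004]
```

View pics/s6b.png

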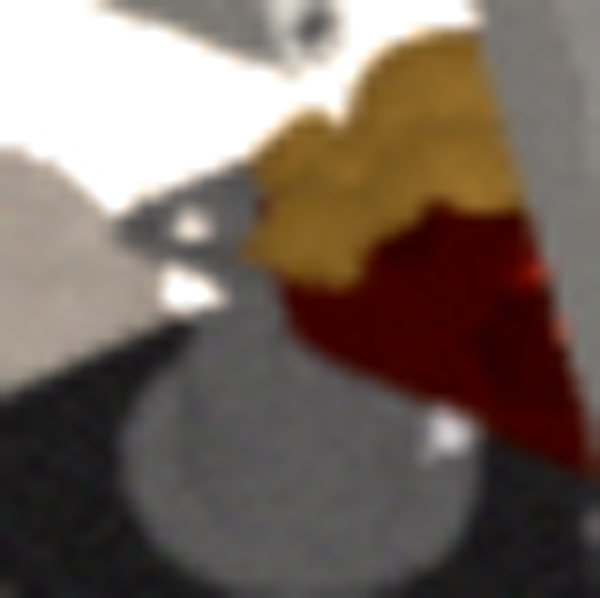

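Request:
{"fn": "servo_tool", "kwargs": {"offset": [[0.001,0,0.0017],[0,0,0],[-0.0024,0,0.0014],[-0.0024,0,0.0014],[-0.0024,0,0.0014],[-0.0024,0,0.0014],[-0.0024,0,0.0014],[0,0,0]], "twist": [[0,0,0],[0,0,0],[0,0,0],[0,0,0],[0,0,0],[0,0,0],[0,0,0],[0,0,0]]}}

```text
time_s: 10.15
eef_pos: [543.0, -265.7, 128.6]
ee_rot: [0.174, 0.713, 0.652, -0.19]
force: [-0.4, 0.3, -5.1]
width: 0.507
```

```bash
python3 - <<'E'
from mv import *
report();where()
s=snap('side','side7')
g=cv2.resize(np.clip((s['pixels'][230:275,262:302,::-1].astype(float)-20)*1.9,0,255).astype(np.uint8),None,fx=15,fy=13.3,interpolation=cv2.INTER_CUBIC)
cv2.imwrite('pics/s7b.png',g)
plan(*tgt(96,43,30),4)
E
```

```text
10.15 [ 543.  -265.7  128.6] [-0.4  0.3 -5.1] [ 0.72 -0.04  0.04] 0.5074927386010274 [-0.56  0.51  0.77  2.    0.26  0.75 -0.14]
nose stand x 102.3 y 0.3 z 43.4 tilt 29.9 yaw err -0.0022
world d [-0.  -6.5 -0.2] tool d [-5.6  0.5  3.4] twist [-0.0008 -0.0014 -0.0017] deg 0.1
[-0.0014, 0.0001, 0.0008] [-0.0002, -0.0004, -0.0004]
[-0.0014, 0.0001, 0.0008] [-0.0002, -0.0004, -0.0004]
[-0.0014, 0.0001, 0.0008] [-0.0002, -0.0004, -0.0004]
[-0.0014, 0.0001, 0.0008] [-0.0002, -0.0004, -0.0004]
```

View pics/s7b.png

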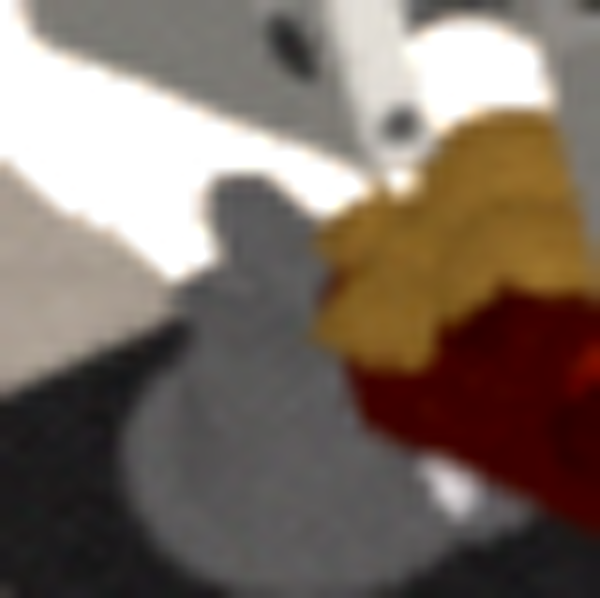

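Request:
{"fn": "servo_tool", "kwargs": {"offset": [[-0.0013,0,0.00075],[-0.0013,0,0.00075],[-0.0013,0,0.00075],[-0.0013,0,0.00075],[0,0,0],[0,0,0],[0,0,0],[0,0,0]], "twist": [[0,0,0],[0,0,0],[0,0,0],[0,0,0],[0,0,0],[0,0,0],[0,0,0],[0,0,0]]}}

```text
time_s: 11.0
eef_pos: [542.8, -271.0, 128.5]
ee_rot: [0.174, 0.713, 0.652, -0.19]
force: [0.8, 0.1, -4.1]
width: 0.509
```

Request:
{"fn": "servo_tool", "kwargs": {"offset": [[-0.0009,0,0.0005],[-0.0009,0,0.0005],[-0.0009,0,0.0005],[0,0,0],[0,0,0],[0,0,0],[0,0,0],[0,0,0]], "twist": [[0,0,0],[0,0,0],[0,0,0],[0,0,0],[0,0,0],[0,0,0],[0,0,0],[0,0,0]]}}

```text
time_s: 11.8
eef_pos: [542.5, -273.8, 128.3]
ee_rot: [0.174, 0.713, 0.652, -0.19]
force: [0.8, 5.8, -6.7]
width: 0.508
```

```bash
python3 - <<'E'
from mv import *
report();where()
E
```

```text
11.8 [ 542.5 -273.8  128.3] [ 0.8  5.8 -6.7] [ 2.3  -0.13 -0.01] 0.5079061018940122 [-0.54  0.51  0.77  2.    0.26  0.74 -0.12]
nose stand x 94.3 y 0.2 z 43.3 tilt 29.9 yaw err -0.0012
```

```bash
sed -i 's/^SX,SY,SA=.*/SX,SY,SA=547.2,-225.2,1.483/' mv.py; python3 - <<'E'
from mv import *
where()
plan(*tgt(95.3,43.5,24),8)
E
```

```text
nose stand x 93.2 y 0.2 z 43.3 tilt 29.9 yaw err -0.0012
world d [ -0.1  -5.9 -14.8] tool d [ 2.3  0.4 15.7] twist [-0.0004  0.1028 -0.001 ] deg 5.9
[0.0003, 0.0001, 0.002] [-0.0001, 0.0129, -0.0001]
[0.0003, 0.0001, 0.002] [-0.0001, 0.0129, -0.0001]
[0.0002, 0.0001, 0.002] [-0.0001, 0.0129, -0.0001]
[0.0002, 0.0001, 0.002] [-0.0001, 0.0129, -0.0001]
[0.0002, 0.0001, 0.002] [-0.0001, 0.0129, -0.0001]
[0.0002, 0.0001, 0.002] [-0.0001, 0.0129, -0.0001]
[0.0001, 0.0001, 0.002] [-0.0001, 0.0129, -0.0001]
[0.0001, 0.0001, 0.002] [-0.0001, 0.0129, -0.0001]
```

Request:
{"fn": "servo_tool", "kwargs": {"offset": [[0.0003,0,0.002],[0.0003,0,0.002],[0.0003,0,0.002],[0.0003,0,0.002],[0.0002,0,0.002],[0.0002,0,0.002],[0.0002,0,0.002],[0.0001,0,0.002]], "twist": [[0,0.013,0],[0,0.013,0],[0,0.013,0],[0,0.013,0],[0,0.013,0],[0,0.013,0],[0,0.013,0],[0,0.013,0]]}}

```text
time_s: 12.6
eef_pos: [541.8, -280.1, 113.3]
ee_rot: [0.14, 0.722, 0.66, -0.153]
force: [0.2, -0.7, -4.2]
width: 0.511
```

```bash
python3 - <<'E'
from mv import *
report();where()
plan(*tgt(95.3,43.0,12),8)
E
```

```text
12.6 [ 541.8 -280.1  113.3] [ 0.2 -0.7 -4.2] [0.5  0.03 0.03] 0.5110268602456518 [-0.41  0.49  0.69  1.98  0.17  0.73 -0.  ]
nose stand x 94.9 y 0.3 z 43.5 tilt 23.9 yaw err -0.0017
world d [ -0.4 -10.8 -33. ] tool d [ 3.5  0.5 34.5] twist [-0.0004  0.2077 -0.0016] deg 11.9
[0.0004, 0.0001, 0.0043] [-0.0, 0.026, -0.0002]
[0.0003, 0.0001, 0.0043] [-0.0, 0.026, -0.0002]
[0.0002, 0.0001, 0.0043] [-0.0, 0.026, -0.0002]
[0.0001, 0.0001, 0.0043] [-0.0, 0.026, -0.0002]
[-0.0, 0.0001, 0.0043] [-0.0, 0.026, -0.0002]
[-0.0001, 0.0001, 0.0043] [-0.0, 0.026, -0.0002]
[-0.0002, 0.0001, 0.0043] [-0.0, 0.026, -0.0002]
[-0.0004, 0.0001, 0.0043] [-0.0, 0.026, -0.0002]
```

Request:
{"fn": "servo_tool", "kwargs": {"offset": [[0.0003,0,0.0043],[0.0003,0,0.0043],[0.0002,0,0.0043],[0.0001,0,0.0043],[0,0,0.0043],[-0.0001,0,0.0043],[-0.0002,0,0.0043],[-0.0004,0,0.0043]], "twist": [[0,0.026,0],[0,0.026,0],[0,0.026,0],[0,0.026,0],[0,0.026,0],[0,0.026,0],[0,0.026,0],[0,0.026,0]]}}

```text
time_s: 13.4
eef_pos: [540.9, -290.9, 80.6]
ee_rot: [0.07, 0.734, 0.671, -0.077]
force: [0.6, 0.5, -3.5]
width: 0.508
```

```bash
python3 - <<'E'
from mv import *
report();where()
s=snap('side','side8');crop(s,(215,355,245,385),5,'s8',1.5)
plan(*tgt(95.5,42.5,5),8)
E
```

```text
13.4 [ 540.9 -290.9   80.6] [ 0.6  0.5 -3.5] [0.13 0.01 0.06] 0.5080156788754217 [-0.13  0.49  0.52  1.94 -0.05  0.72  0.27]
nose stand x 95.2 y 0.3 z 43.4 tilt 12.0 yaw err -0.0015
world d [  0.8  -2.  -20.5] tool d [ 2.3  1.  20.4] twist [-0.0004  0.1205 -0.003 ] deg 6.9
[0.0003, 0.0001, 0.0026] [-0.0, 0.0151, -0.0004]
[0.0003, 0.0001, 0.0026] [-0.0, 0.0151, -0.0004]
[0.0002, 0.0001, 0.0026] [-0.0, 0.0151, -0.0004]
[0.0002, 0.0001, 0.0026] [-0.0, 0.0151, -0.0004]
[0.0001, 0.0001, 0.0026] [-0.0, 0.0151, -0.0004]
[0.0001, 0.0001, 0.0026] [-0.0, 0.0151, -0.0004]
[0.0001, 0.0001, 0.0026] [-0.0, 0.0151, -0.0004]
[0.0, 0.0001, 0.0026] [-0.0, 0.0151, -0.0004]
```

View pics/s8.png

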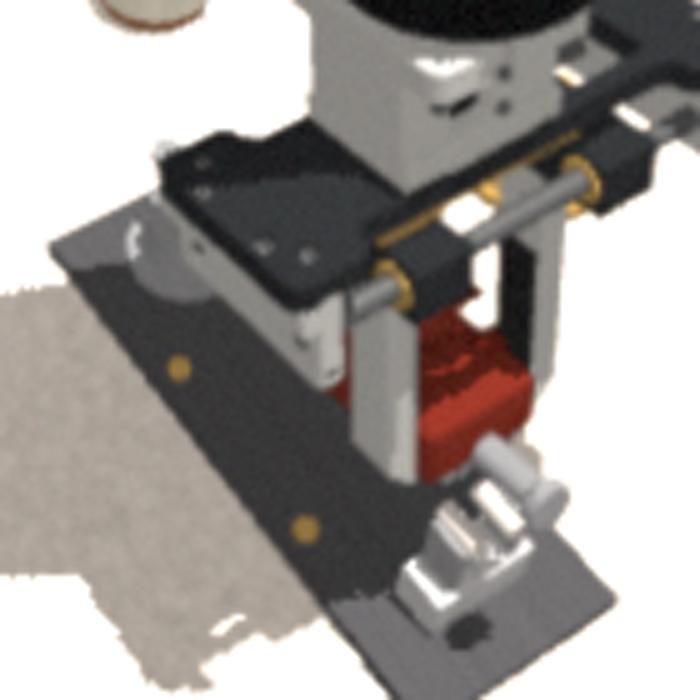

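```bash
python3 - <<'E'
from mv import *
plan(*tgt(95.5,41,7),8)
E
```

```text
world d [  0.9  -1.3 -16.2] tool d [ 2.2  1.  16.1] twist [-0.0004  0.0856 -0.003 ] deg 4.9
[0.0003, 0.0001, 0.002] [-0.0001, 0.0107, -0.0004]
[0.0002, 0.0001, 0.002] [-0.0001, 0.0107, -0.0004]
[0.0002, 0.0001, 0.002] [-0.0001, 0.0107, -0.0004]
[0.0002, 0.0001, 0.002] [-0.0001, 0.0107, -0.0004]
[0.0002, 0.0001, 0.002] [-0.0001, 0.0107, -0.0004]
[0.0002, 0.0001, 0.002] [-0.0001, 0.0107, -0.0004]
[0.0001, 0.0001, 0.002] [-0.0001, 0.0107, -0.0004]
[0.0001, 0.0001, 0.002] [-0.0001, 0.0107, -0.0004]
```

Request:
{"fn": "servo_tool", "kwargs": {"offset": [[0.0003,0,0.002],[0.0002,0,0.002],[0.0002,0,0.002],[0.0002,0,0.002],[0.0002,0,0.002],[0.0002,0,0.002],[0.0001,0,0.002],[0.0001,0,0.002]], "twist": [[0,0.0107,0],[0,0.0107,0],[0,0.0107,0],[0,0.0107,0],[0,0.0107,0],[0,0.0107,0],[0,0.0107,0],[0,0.0107,0]]}}

```text
time_s: 14.25
eef_pos: [540.9, -292.2, 64.7]
ee_rot: [0.042, 0.737, 0.674, -0.046]
force: [-0.7, -1.4, -1.0]
width: 0.508
```

```bash
python3 - <<'E'
from mv import *
report();where()
plan(*tgt(95.5,41,7),1)
plan(*tgt(106.5,40.5,7),8)
E
```

```text
14.25 [ 540.9 -292.2   64.7] [-0.7 -1.4 -1. ] [-0.1   0.13  0.07] 0.5077681628740706 [-0.03  0.5   0.45  1.92 -0.14  0.73  0.38]
nose stand x 96.6 y 0.1 z 41.3 tilt 7.1 yaw err -0.0016
world d [ 0.3 -1.1 -0.6] tool d [-1.   0.4  0.7] twist [ 0.0003  0.0017 -0.0016] deg 0.1
[-0.001, 0.0004, 0.0007] [0.0003, 0.0017, -0.0016]
world d [ 1.2  9.8 -1.1] tool d [ 9.9  0.4 -0.2] twist [ 0.0003  0.0017 -0.0016] deg 0.1
[0.0012, 0.0, -0.0] [0.0, 0.0002, -0.0002]
[0.0012, 0.0, -0.0] [0.0, 0.0002, -0.0002]
[0.0012, 0.0, -0.0] [0.0, 0.0002, -0.0002]
[0.0012, 0.0, -0.0] [0.0, 0.0002, -0.0002]
[0.0012, 0.0, -0.0] [0.0, 0.0002, -0.0002]
[0.0012, 0.0, -0.0] [0.0, 0.0002, -0.0002]
[0.0012, 0.0, -0.0] [0.0, 0.0002, -0.0002]
[0.0012, 0.0, -0.0] [0.0, 0.0002, -0.0002]
```

```bash
python3 - <<'E'
from mv import *
report()
s=snap('side','side9');crop(s,(280,350,300,380),9,'s9',1.4)
report()
E
```

```text
14.25 [ 540.9 -292.2   64.7] [-0.7 -1.4 -1. ] [-0.1   0.13  0.07] 0.5077681628740706 [-0.03  0.5   0.45  1.92 -0.14  0.73  0.38]
14.3 [ 540.7 -292.4   64.5] [-0.3  0.7 -2.2] [ 0.45 -0.07 -0.1 ] 0.5089312483409599 [-0.02  0.5   0.45  1.92 -0.14  0.73  0.38]
```

View pics/s9.png

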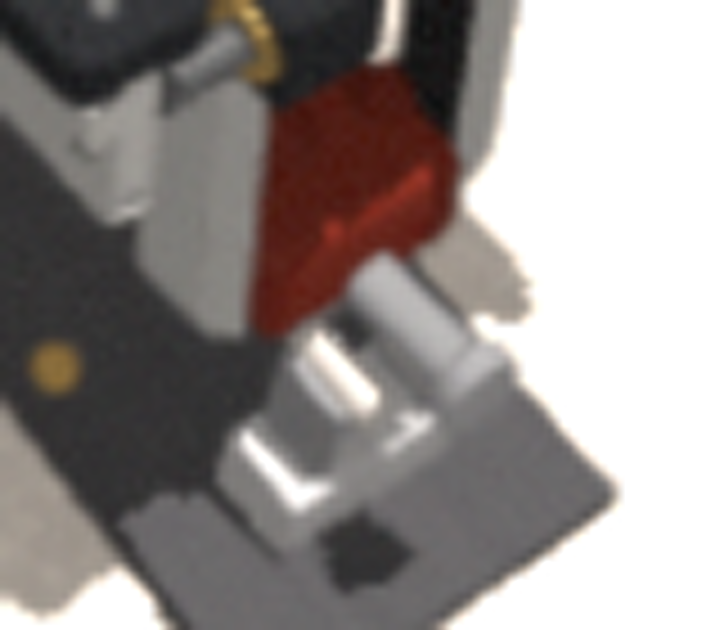

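```bash
python3 - <<'E'
from mv import *
where();plan(*tgt(100.5,40.8,6.2),8)
E
```

```text
nose stand x 96.3 y 0.2 z 41.2 tilt 7.1 yaw err -0.0023
world d [ 0.9  3.8 -2.9] tool d [4.2 0.6 2.4] twist [ 0.      0.015  -0.0022] deg 0.9
[0.0005, 0.0001, 0.0003] [0.0, 0.0019, -0.0003]
[0.0005, 0.0001, 0.0003] [0.0, 0.0019, -0.0003]
[0.0005, 0.0001, 0.0003] [0.0, 0.0019, -0.0003]
[0.0005, 0.0001, 0.0003] [0.0, 0.0019, -0.0003]
[0.0005, 0.0001, 0.0003] [0.0, 0.0019, -0.0003]
[0.0005, 0.0001, 0.0003] [0.0, 0.0019, -0.0003]
[0.0005, 0.0001, 0.0003] [0.0, 0.0019, -0.0003]
[0.0005, 0.0001, 0.0003] [0.0, 0.0019, -0.0003]
```

Request:
{"fn": "servo_tool", "kwargs": {"offset": [[0.0007,0,0.0004],[0.0007,0,0.0004],[0.0007,0,0.0004],[0.0007,0,0.0004],[0.0007,0,0.0004],[0.0007,0,0.0004],[0,0,0],[0,0,0]], "twist": [[0,0.0025,0],[0,0.0025,0],[0,0.0025,0],[0,0.0025,0],[0,0.0025,0],[0,0.0025,0],[0,0,0],[0,0,0]]}}

```text
time_s: 15.1
eef_pos: [541.2, -287.9, 61.8]
ee_rot: [0.037, 0.737, 0.674, -0.04]
force: [-0.8, -0.3, -1.2]
width: 0.506
```

```bash
python3 - <<'E'
from mv import *
report();where();plan(*tgt(106.5,40.3,6),8)
E
```

```text
15.1 [ 541.2 -287.9   61.8] [-0.8 -0.3 -1.2] [ 0.19 -0.    0.03] 0.5057711579153104 [-0.02  0.51  0.44  1.92 -0.15  0.73  0.39]
nose stand x 101.2 y 0.2 z 40.8 tilt 6.3 yaw err -0.0014
world d [ 0.9  5.2 -1.3] tool d [5.3 0.4 0.7] twist [ 0.      0.0046 -0.0014] deg 0.3
[0.0007, 0.0001, 0.0001] [0.0, 0.0006, -0.0002]
[0.0007, 0.0001, 0.0001] [0.0, 0.0006, -0.0002]
[0.0007, 0.0001, 0.0001] [0.0, 0.0006, -0.0002]
[0.0007, 0.0001, 0.0001] [0.0, 0.0006, -0.0002]
[0.0007, 0.0001, 0.0001] [0.0, 0.0006, -0.0002]
[0.0007, 0.0001, 0.0001] [0.0, 0.0006, -0.0002]
[0.0007, 0.0001, 0.0001] [0.0, 0.0006, -0.0002]
[0.0007, 0.0001, 0.0001] [0.0, 0.0006, -0.0002]
```

Request:
{"fn": "servo_tool", "kwargs": {"offset": [[0.0009,0.0001,0.0001],[0.0009,0,0.0001],[0.0009,0.0001,0.0001],[0.0009,0,0.0001],[0.0009,0.0001,0.0001],[0.0009,0,0.0001],[0,0,0],[0,0,0]], "twist": [[0,0.0005,0],[0,0.0005,0],[0,0.0005,0],[0,0.0005,0],[0,0.0005,0],[0,0.0005,0],[0,0,0],[0,0,0]]}}

```text
time_s: 15.9
eef_pos: [542.0, -282.6, 60.6]
ee_rot: [0.036, 0.737, 0.674, -0.039]
force: [0.6, 0.8, -2.7]
width: 0.507
```

```bash
python3 - <<'E'
from mv import *
report();where()
s=snap('side','side10');crop(s,(280,350,300,380),9,'s10',1.4)
t=snap('top','top10');crop(t,(180,280,290,430),5,'t10',1.8)
p,R,_=cur();f=lambda X,Y,Z:p+R.apply([X-XT,-Y,ZT-Z])
st=lambda x,y,z:[SX+np.cos(SA)*x-np.sin(SA)*y,SY+np.sin(SA)*x+np.cos(SA)*y,z]
pts=[f(-57.5,0,15),f(-82.5,0,15),f(-88.5,0,9),f(-57,24,30),st(-95,7.7,55),st(-75,7.7,55),st(-95,-7.7,55),st(-75,-7.7,55)]
print(((proj(s,pts)-[300,280]+.5+[-1.2,1])*9).round())
plan(*tgt(106.5,39.5,4.6),8)
E
```

```text
15.9 [ 542.  -282.6   60.6] [ 0.6  0.8 -2.7] [0.28 0.11 0.02] 0.5074827833138329 [-0.02  0.5   0.43  1.92 -0.15  0.73  0.39]
nose stand x 106.6 y -0.0 z 40.0 tilt 6.1 yaw err -0.0014
[[327. 234.]
 [419. 329.]
 [438. 372.]
 [232. 243.]
 [370. 400.]
 [299. 318.]
 [433. 360.]
 [361. 279.]]
world d [ 0.1 -0.5 -4.9] tool d [-0.   0.2  4.9] twist [-0.0001  0.0261 -0.0013] deg 1.5
[-0.0, 0.0, 0.0006] [-0.0, 0.0033, -0.0002]
[-0.0, 0.0, 0.0006] [-0.0, 0.0033, -0.0002]
[-0.0, 0.0, 0.0006] [-0.0, 0.0033, -0.0002]
[-0.0, 0.0, 0.0006] [-0.0, 0.0033, -0.0002]
[-0.0, 0.0, 0.0006] [-0.0, 0.0033, -0.0002]
[-0.0, 0.0, 0.0006] [-0.0, 0.0033, -0.0002]
[-0.0, 0.0, 0.0006] [-0.0, 0.0033, -0.0002]
[-0.0, 0.0, 0.0006] [-0.0, 0.0033, -0.0002]
```

View pics/s10.png

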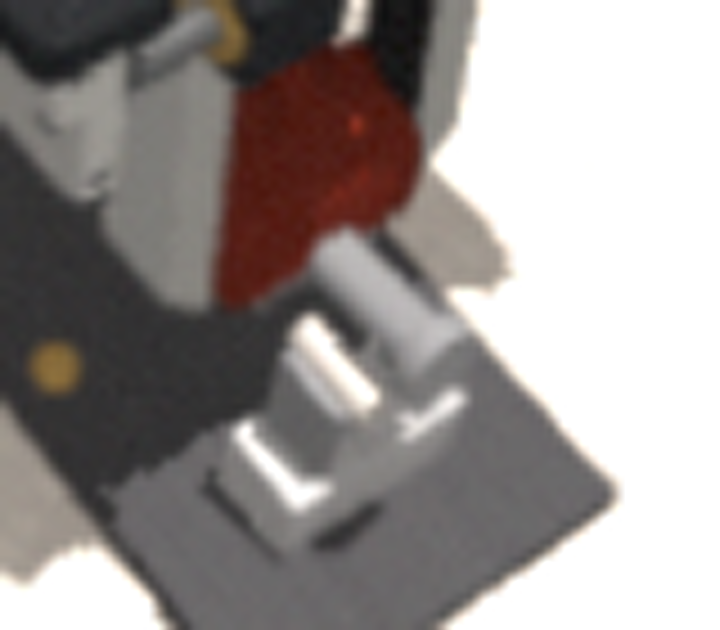

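View pics/t10.png

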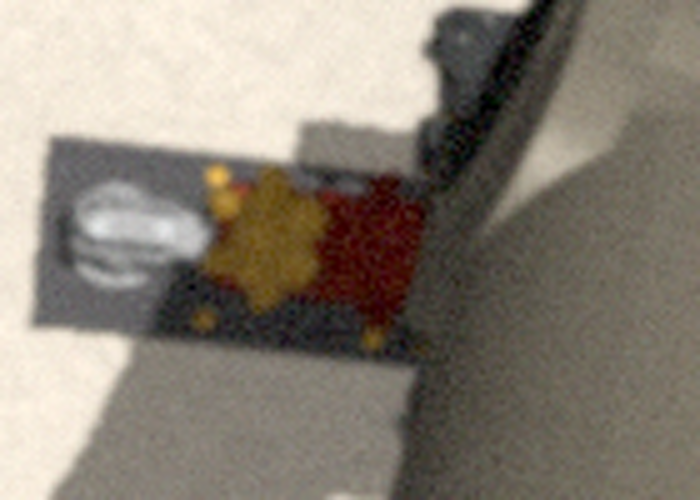

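Request:
{"fn": "servo_tool", "kwargs": {"offset": [[0,0,0.0008],[0,0,0.0008],[0,0,0.0008],[0,0,0.0008],[0,0,0.0008],[0,0,0.0008],[0,0,0.0008],[0,0,0.0008]], "twist": [[0,0.004,0],[0,0.004,0],[0,0.004,0],[0,0.004,0],[0,0.004,0],[0,0.004,0],[0,0.004,0],[0,0.004,0]]}}

```text
time_s: 16.8
eef_pos: [542.0, -283.6, 54.3]
ee_rot: [0.025, 0.738, 0.674, -0.027]
force: [-1.1, -0.6, 0.9]
width: 0.506
```

```bash
python3 - <<'E'
from mv import *
report();where()
plan(*tgt(106.5,39.0,0),12)
E
```

```text
16.8 [ 542.  -283.6   54.3] [-1.1 -0.6  0.9] [0.26 0.22 0.01] 0.5064681261821558 [ 0.02  0.51  0.41  1.92 -0.19  0.73  0.43]
nose stand x 106.2 y -0.2 z 39.0 tilt 4.3 yaw err -0.0017
world d [  0.   -0.4 -12.3] tool d [ 0.6  0.1 12.3] twist [ 0.0004  0.0744 -0.0017] deg 4.3
[0.0, 0.0, 0.001] [0.0, 0.0062, -0.0001]
[0.0, 0.0, 0.001] [0.0, 0.0062, -0.0001]
[0.0, 0.0, 0.001] [0.0, 0.0062, -0.0001]
[0.0, 0.0, 0.001] [0.0, 0.0062, -0.0001]
[0.0, 0.0, 0.001] [0.0, 0.0062, -0.0001]
[0.0, 0.0, 0.001] [0.0, 0.0062, -0.0001]
[0.0, 0.0, 0.001] [0.0, 0.0062, -0.0001]
[0.0, 0.0, 0.001] [0.0, 0.0062, -0.0001]
[-0.0, 0.0, 0.001] [0.0, 0.0062, -0.0001]
[-0.0, 0.0, 0.001] [0.0, 0.0062, -0.0001]
[-0.0, 0.0, 0.001] [0.0, 0.0062, -0.0001]
[-0.0, 0.0, 0.001] [0.0, 0.0062, -0.0001]
```

Request:
{"fn": "servo_tool", "kwargs": {"offset": [[0.0001,0,0.0012],[0,0,0.0012],[0,0,0.0012],[0,0,0.0012],[0,0,0.0012],[0,0,0.0012],[0,0,0.0012],[0,0,0]], "twist": [[0,0.0065,0],[0,0.0065,0],[0,0.0065,0],[0,0.0065,0],[0,0.0065,0],[0,0.0065,0],[0,0.0065,0],[0,0,0]]}}

```text
time_s: 17.6
eef_pos: [541.6, -284.4, 45.8]
ee_rot: [0.01, 0.738, 0.674, -0.011]
force: [-0.8, -3.4, -2.1]
width: 0.511
```

```bash
python3 - <<'E'
from mv import *
report();where()
s=snap('side','side11');crop(s,(280,350,300,380),9,'s11',1.4)
E
```

```text
17.6 [ 541.6 -284.4   45.8] [-0.8 -3.4 -2.1] [-0.49  0.22 -0.17] 0.5110833689003544 [ 0.08  0.53  0.37  1.9  -0.23  0.74  0.48]
nose stand x 105.8 y -0.0 z 38.0 tilt 1.7 yaw err -0.0025
```

View pics/s11.png

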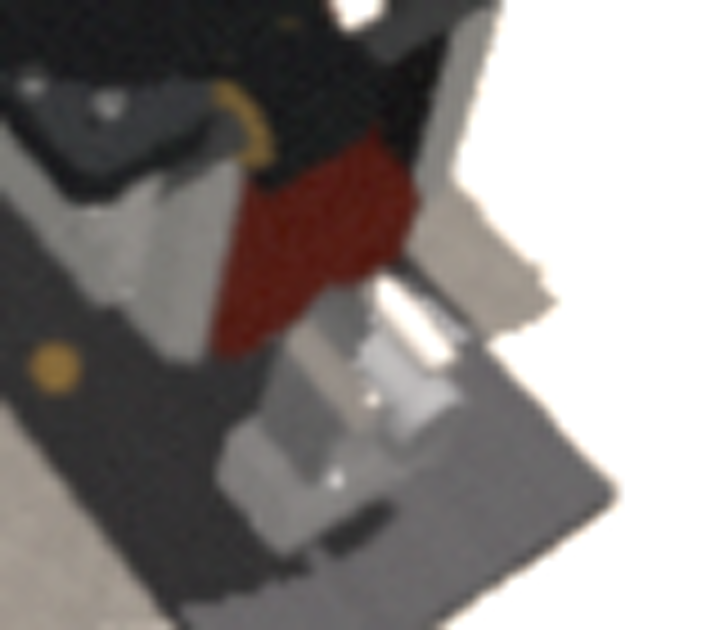

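Request:
{"fn": "servo_tool", "kwargs": {"offset": [[0,0,0.0008],[0,0,0.0008],[0,0,0.0008],[0,0,0.0008],[0,0,0.0008],[0,0,0.0005],[0,0,0],[0,0,0]], "twist": [[0,0.005,0],[0,0.005,0],[0,0.005,0],[0,0.005,0],[0,0.005,0],[0,0.005,0],[0,0,0],[0,0,0]]}}

```text
time_s: 18.45
eef_pos: [541.7, -283.5, 42.3]
ee_rot: [-0.001, 0.738, 0.675, 0.001]
force: [-9.5, 4.3, 18.0]
width: 0.51
```

```bash
python3 - <<'E'
from mv import *
report();where()
E
```

```text
18.45 [ 541.7 -283.5   42.3] [-9.5  4.3 18. ] [ 0.61  2.42 -0.16] 0.5097921824699051 [ 0.11  0.54  0.35  1.9  -0.26  0.76  0.52]
nose stand x 106.9 y 0.1 z 39.7 tilt -0.1 yaw err -0.0014
```

Request:
{"fn": "servo_tool", "kwargs": {"offset": [[0,0,0],[0,0,0],[0,0,0],[0,0,0],[0,0,0],[0,0,0],[0,0,0],[0,0,0]], "twist": [[0,0,0],[0,0,0],[0,0,0],[0,0,0],[0,0,0],[0,0,0],[0,0,0],[0,0,0]], "grip": -0.3}}

```text
time_s: 19.25
eef_pos: [541.9, -283.9, 41.4]
ee_rot: [-0.0, 0.738, 0.675, 0.0]
force: [-0.7, -0.2, 0.2]
width: 0.652
```

```bash
python3 - <<'E'
from mv import *
report();where()
s=snap('side','side12');crop(s,(230,350,260,380),6,'s12',1.4)
E
```

```text
19.25 [ 541.9 -283.9   41.4] [-0.7 -0.2  0.2] [-0.01  0.03  0.03] 0.6519264835304969 [ 0.11  0.54  0.35  1.9  -0.26  0.75  0.52]
nose stand x 106.6 y -0.1 z 38.5 tilt -0.1 yaw err -0.0015
```

View pics/s12.png

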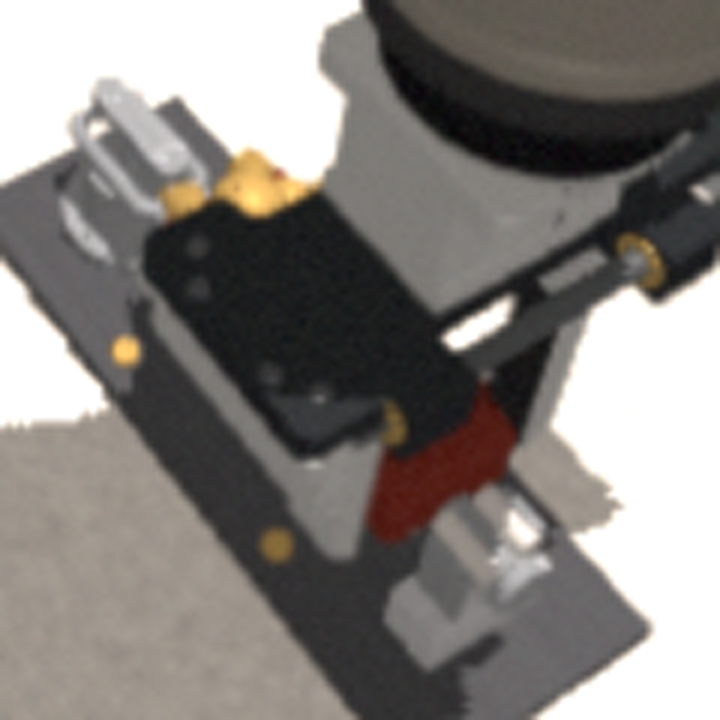

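Request:
{"fn": "servo_tool", "kwargs": {"offset": [[0,0,-0.005],[0,0,-0.01],[0,0,-0.015],[0,0,-0.02],[0,0,-0.025],[0,0,-0.03],[0,0,-0.03],[0,0,-0.03]], "twist": [[0,0,0],[0,0,0],[0,0,0],[0,0,0],[0,0,0],[0,0,0],[0,0,0],[0,0,0]]}}

```text
time_s: 20.1
eef_pos: [541.7, -284.2, 209.2]
ee_rot: [0.0, 0.738, 0.675, 0.001]
force: [-0.1, -0.2, -0.1]
width: 0.65
```

```bash
python3 - <<'E'
from mv import *
report()
s=snap('side','side13');crop(s,(230,350,250,390),5,'s13',1.4)
t=snap('top','top13');crop(t,(180,280,280,420),5,'t13',1.8)
E
```

```text
20.1 [ 541.7 -284.2  209.2] [-0.1 -0.2 -0.1] [-0.08  0.03 -0.05] 0.6495100770784722 [ 0.04  0.34  0.43  1.77 -0.16  1.07  0.43]
```

View pics/s13.png

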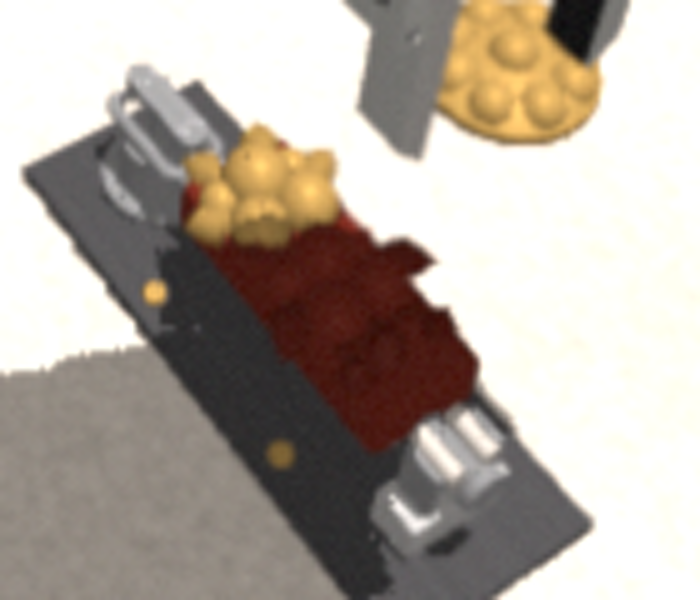

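View pics/t13.png

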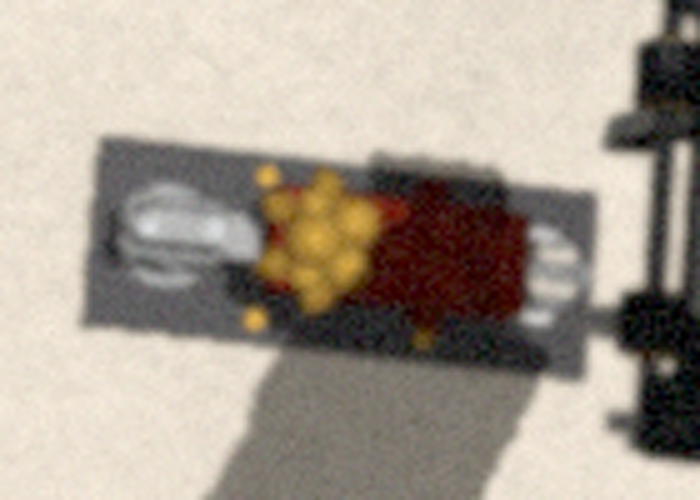

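```bash
python3 - <<'E'
from mv import *
st=lambda x,y,z:np.array([SX+np.cos(SA)*x-np.sin(SA)*y,SY+np.sin(SA)*x+np.cos(SA)*y,z])
for fn in('top13','side13'):
    c=load(fn);W=xyz(c)
    d=W-[SX,SY,0];x=d[...,0]*np.cos(SA)+d[...,1]*np.sin(SA);y=-d[...,0]*np.sin(SA)+d[...,1]*np.cos(SA);z=W[...,2]
    for nm,(a,b,w,lo) in dict(tail1=(-70,-60,18,50),tail2=(-60,-50,18,50),plate=(-40,60,42,-5),head=(70,100,3,50)).items():
        m=(x>a)&(x<b)&(abs(y)<w)&(z>lo)
        if nm=='plate': m&=(abs(y)>36)
        print(fn,nm,m.sum(),np.nanmedian(z[m]) if m.any() else None, np.nanstd(z[m]) if m.any() else None)
c=load('top0');W=xyz(c);C=np.array([494.1,206.3]);a=1.143
d=W[...,:2]-C;x=d[...,0]*np.cos(a)+d[...,1]*np.sin(a);y=-d[...,0]*np.sin(a)+d[...,1]*np.cos(a)
m=(x>-53)&(x<-36)&(abs(y)<18);print('bench tail',np.nanmedian(W[m][:,2]))
c=load('side0');W=xyz(c);d=W[...,:2]-C;x=d[...,0]*np.cos(a)+d[...,1]*np.sin(a);y=-d[...,0]*np.sin(a)+d[...,1]*np.cos(a)
m=(x>-53)&(x<-36)&(abs(y)<18);print('bench tail side',np.nanmedian(W[m][:,2]))
E
```

```text
top13 tail1 71 65.95903431934296 1.7266617021468293
top13 tail2 65 67.44181697834675 2.956756393813785
top13 plate 997 581.8998617952698 241.853714259602
top13 head 36 55.79058659744697 1.9176782287513856
side13 tail1 113 64.46797174657263 0.986155078503549
side13 tail2 121 66.24873000514134 2.4953623962364957
side13 plate 504 395.99831844760723 206.91054426810513
side13 head 38 54.63839502594503 0.8762341886261713
bench tail 31.036229560226513
bench tail side 29.1491531694492
```

Request:
{"fn": "servo_tool", "kwargs": {"offset": [[-0.001,0,0.02],[0,0,0.02],[0,0,0.02],[0,0,0.02],[0,0,0.02],[0,0,0.02],[0,0,0.01],[0,0,0]], "twist": [[0,0,0],[0,0,0],[0,0,0],[0,0,0],[0,0,0],[0,0,0],[0,0,0],[0,0,0]], "grip": 1}}

```text
time_s: 21.0
eef_pos: [541.1, -284.6, 75.7]
ee_rot: [-0.001, 0.738, 0.675, -0.0]
force: [-0.2, 0.3, 0.2]
width: 0.014
```

Request:
{"fn": "servo_tool", "kwargs": {"offset": [[0,0,0.003],[0,0,0.003],[0,0,0.003],[0,0,0.002],[0,0,0.001],[0,0,0],[0,0,0],[0,0,0]], "twist": [[0,0,0],[0,0,0],[0,0,0],[0,0,0],[0,0,0],[0,0,0],[0,0,0],[0,0,0]]}}

```text
time_s: 21.8
eef_pos: [543.0, -285.2, 66.0]
ee_rot: [0.001, 0.738, 0.675, 0.001]
force: [-2.7, 2.1, 18.4]
width: 0.006
```

Request:
{"fn": "servo_tool", "kwargs": {"offset": [[0,0,-0.003],[0,0,-0.01],[0,0,-0.02],[0,0,-0.03],[0,0,-0.03],[0,0,-0.03],[0,0,-0.03],[0,0,0]], "twist": [[0,0,0],[0,0,0],[0,0,0],[0,0,0],[0,0,0],[0,0,0],[0,0,0],[0,0,0]]}}

```text
time_s: 22.6
eef_pos: [543.2, -286.1, 221.9]
ee_rot: [0.002, 0.738, 0.675, 0.002]
force: [0.4, 0.4, 0.4]
width: 0.003
```

```bash
python3 - <<'E'
from mv import *
report()
s=snap('side','side14');crop(s,(120,350,210,390),3,'s14',1.4)
for fn in('side14',):
    c=load(fn);W=xyz(c)
    d=W-[SX,SY,0];x=d[...,0]*np.cos(SA)+d[...,1]*np.sin(SA);y=-d[...,0]*np.sin(SA)+d[...,1]*np.cos(SA);z=W[...,2]
    m=(x>-70)&(x<-55)&(abs(y)<18)&(z>50)&(z<80);print(np.nanmedian(z[m]))
crop(s,(230,350,250,390),5,'s14b',1.4)
E
```

```text
22.6 [ 543.2 -286.1  221.9] [0.4 0.4 0.4] [-0.08  0.07 -0.  ] 0.002597544412912736 [ 0.04  0.33  0.43  1.75 -0.15  1.09  0.43]
64.64007862762176
```

View pics/s14.png

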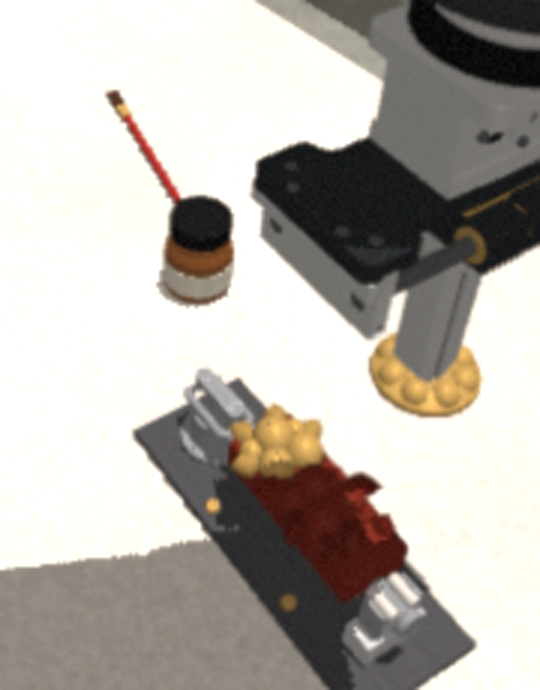

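View pics/s14b.png

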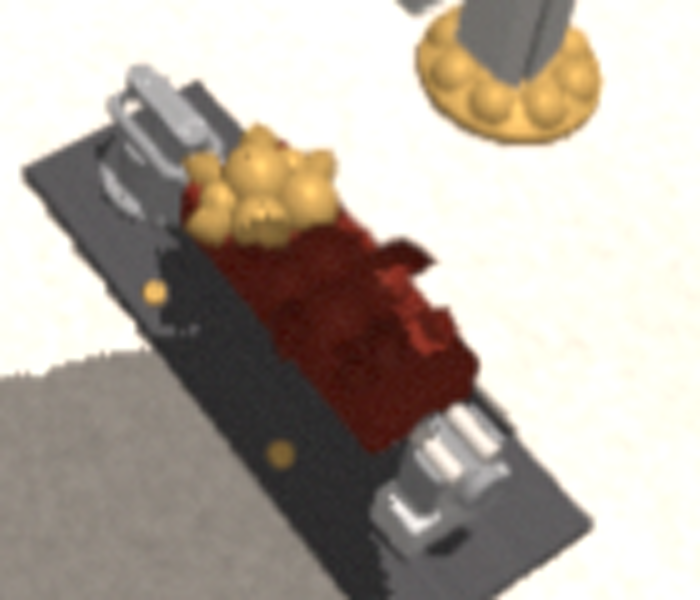

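```bash
python3 -c "
from bench import *
print(close_job())"
```

```text
the job is handed in; nothing more can be done
None
```

The casting is mounted on the stand, released and handed in at about 22.6 s, with the gripper about 155 mm above it and touching nothing.

**What I did:**
- I gripped the plain tail sides and tilted the casting 30° tail up.
- I passed the nose bar below the outer end of the T-head and slid the casting until it lightly touched the neck (about 6 N).
- I backed off, levelled it so the inner bar went under the other end, and centred it.
- I pressed the tail until it snapped between the rollers, then let go.

**Last checks:**
- **Seating:** A second press with the closed fingers stopped at 66.0 mm under 18 N. That is the height expected when home.
- **Depth images:** The top camera read the tail top at 66.0 mm. The side camera read 64.5 before and 64.6 after that press, and it also reads the stud head 1.4 mm low.
- **Eye and catch:** The pictures show the eye around the stud under the head, with the rollers between block and end disc.
- **Bystanders:** The jar is where it was by pixel position. The brush and rosette look unmoved in the last picture, but I did not measure them. I kept the grip well away from the gold leaf.

**One thing that disagreed:** during the gripped press there was a sideways force of about 9 N and a moment of 2.4 Nm. I took this to be a slight sideways misalignment of the grip. Both dropped to near zero when I opened the gripper, and the second press showed under 3 N sideways.

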